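Hang a washed sample pot mouth down on the drying post

ROBOT

A 7-joint arm with a two-finger parallel gripper is mounted at the origin on the work surface. World frame = base frame: x ahead of the robot, y to its left, z up, the work surface at z = 0. Lengths are in m, angles in rad, forces in N, time in s.
With the tool pointing down it reaches from about 0.4 to 0.85 m from the base axis. Payload 4.5 kg.
Tool frame: the origin (TCP) lies on the centre line of the jaws, within the pads' length; the fingertips stand 25 mm ahead of it and the grasp point (between the pads) lies 6 mm ahead of it; z points along the fingers, y is the direction in which the jaws open and shut (so a half turn about z gives the same grasp; the last joint's range is limited). The gripper opens to 88 mm and grips with 3 to 60 N. Pads are 18 mm wide; open, the fingers measure 123 mm over their backs; the gripper's body (75 mm by 187 mm) begins 45 mm behind the grasp point.
Start: joints at [0.034, 0.689, -0.195, 1.565, 0.157, 0.902, -0.215], TCP at [0.625, 0, 0.264] pointing down, gripper open.
Joint ranges: [-3.01, 3.01], [-0.46, 2.08], [-1.47, 1.51], [0.13, 2.56], [-1, 4.14], [0.04, 2.09], [-2.66, 2.66]. Speed limits (rad/s): [2.57, 2.57, 3.14, 3.14, 3.14, 3.14, 3.14].

INTERFACE

Orientations are given as a unit quaternion [x, y, z, w].
In Python, from plant import r, eyes gives the robot as it stands.
- The arm moves only by the tool servo_tool, never from a script. Its argument "deltas" is a list of rows, each an object of numbers: "dx", "dy", "dz": the shift along the tool's x, y, z in units of 60 mm (1.0 is 60 mm); "ax", "ay", "az": the turn, a rotation vector about the tool's x, y, z in units of 6 degrees (1.0 is 6 degrees); "hand": the finger opening in mm, from 0 to 88.1. A call has 1 to 10 rows; each row is the pose to reach, as a shift and turn from the pose commanded when the call began, along the tool's axes at that moment; what a row does not reach only later rows make up. A row lasts 1/8 s, in which the tool goes at most 62.5 mm and 10.7 degrees, less where a joint would pass 70% of its speed; a pose out of reach is approached as far as the arm can. A call with a gripper value outside its range is refused whole. The fingers move at their own pace and stop on an object; "newtons" is the grip in N (left out, the last holds). Time passes only in rows, so rows that repeat a pose let the fingers close. It gives the time, the measured TCP pose, the force and the opening at its end, in the units of the state.
- r.get_state(): the state, without advancing time (a new reading comes with each control period).
- eyes.snapshot(name): name is "scene" or "side" or "wrist"; returns (picture, depth): 480x640x3 uint8, red, green, blue; 480x640 float32, m along the optical axis (not along the pixel's ray), 0 where there is no reading.
- eyes.camera_model(name): a dict with "fx", "fy", "cx", "cy" (pixels), "pose" (4x4, takes a point from camera to world coordinates). Camera axes: x right, y up, looking along -z (the intrinsics and any distortion apply to the point x, -y, -z); pixel columns grow to the right and rows downward; lengths in m; the calibration is good to about 2 mm. A picture is of the moment at which its call begins: read the wrist's pose just before it. camera_model takes no time and is no camera call; for the wrist camera it gives the pose at the moment of the call.
- r.finish_job(): hands the job in, once; it reports no verdict.
The state is a dict: "clock": time; "q": joint angles; "qd": joint speeds; "joint_torque": joint torques, N m; "tool_pos": TCP position; "eef_rot": TCP orientation; "contact_force": force on the tool from outside, world axes, zero at the start; "moment": the same for the moment, N m; "opening": opening from 0.0 (shut) to 1.0 (fully open).
Only numpy, scipy, OpenCV 4.12 (cv2) and the standard library are available. Lean on these libraries where they do the work, as an engineer would, in place of code of your own. Each camera call takes 0.05 s, during which the arm holds its last target.

TASK

Put the washed tall pot to dry: first lay it on its side in the grey V cradle and let go of it, then take hold of it again the other way and put it mouth down over the one bare drying post, rim all the way down on the stand's disc. Set it down gently, do not drop or ram it, and leave everything else on the bench where it is.

Things in the scene. Friction and masses are not known exactly. Their poses are not given: they have to be found in the camera images.
- pot_mid (a point): the tall, straight-sided frosted plastic pot that stands alone on the bench, mouth up: 50 mm outside diameter, 112 mm tall, 3 mm wall, closed bottom 4 mm thick, about 120 g, no handle. The point is its centre, on the axis half-way up; its z axis runs along the pot from bottom to mouth. Every way round is alike. 40 to 60 N of grip holds it firmly, uncrushed
- pot_mouth (a point): centre of the same pot's mouth, level with its rim, 56 mm from pot_mid along its z axis
- cradle: the grey V-shaped cradle fixed to the bench on a pedestal: an open trough 80 mm long, straight along its x axis, two flat sides at 45 degrees, open at both ends; the sides' upper edges are 44 mm apart outside and 80 mm above the bench, so fingers pass down outside them at the flanks of a 50 mm pot. Origin on the bench under its middle; z is up
- cradle_rest (a point): the point 95 mm above the bench, over the trough's middle: where the centre of the pot comes to be when it lies in the trough, with its axis along the cradle's x axis (mouth to either end; the pot overhangs 16 mm at each end)
- stand_free_seat (a point): the drying stand with the bare post, fixed to the bench: a steel disc 90 mm across and 12 mm thick with an upright white post in its middle. The point is on the post's axis at the top face of the disc, where the rim of a pot fully home rests; z is up. The post is 39 mm thick for 54 mm above the disc, then narrows to a blunt rounded tip 61 mm above the disc, so the pot fits over it with about 2.5 mm to spare all round
- stand_free_tip (a point): tip of the bare post, on its axis, 61 mm above the seat point
- stand_b_seat (a point): seat point of an equal stand, whose post is covered by drying_b
- stand_c_seat (a point): seat point of an equal stand, whose post is covered by drying_c
- drying_b: a shorter frosted pot, 50 mm across, 95 mm tall, already drying mouth down over the post of stand_b; origin at its rim, which rests on the stand; leave it
- drying_c: a shorter frosted pot, 50 mm across, 82 mm tall, already drying mouth down over the post of stand_c; origin at its rim, which rests on the stand; leave it
- beaker: a wide tapered frosted beaker standing mouth up, 72 mm across the rim, 70 mm tall, not to be handled; origin at the centre of its underside
- reagent: an amber bottle with white cap, 60 mm across, 130 mm tall, not to be handled; origin at the centre of its underside
- dish: a closed flat round dish, 90 mm across, 18 mm tall, not to be handled; origin at the centre of its underside
- marker: a white and black marker pen lying on the bench, 135 mm long, 13 mm thick, not to be handled; origin under it 90 mm from its black end-cap (x along the pen, cap towards +x)
- tipbox: a closed box of pipette tips with a purple top, 87 x 122 x 54 mm tall (x, y, z), not to be handled; origin at the centre of its underside
There are look-alikes about, which are no part of the job. What is shaped like the cradle but green, pink or yellow is not meant.

How it is judged:
On the way:
1. the pot lies on its side in the cradle, let go (x of pot_mid in the frame of cradle_rest between -0.035 and 0.035 m and y of pot_mid in the frame of cradle_rest between -0.008 and 0.008 m and z of pot_mid in the frame of cradle_rest between -0.008 and 0.008 m and angle between the z axis of pot_mid and the x axis of cradle_rest, either way round below 0.12 rad and contact force between the fingers and pot below 0.05 N and linear speed of pot below 0.02 m/s), for 0.3 s.
At the end, for the whole second after the job is handed in: The pot stands mouth down over the bare post: rim within 4 mm of the disc's top face and within 6 mm of the post's axis, upside down within 4 degrees of vertical, at rest and released (horizontal distance between pot_mouth and stand_free_seat below 0.006 m and z of pot_mouth in the frame of stand_free_seat between -0.004 and 0.004 m and angle between pot_mid's own z axis and vertical above 3.07 rad and linear speed of pot below 0.01 m/s and contact force between the fingers and pot below 0.05 N); the robot touches nothing.
It fails at once if the pot is dropped or flung: it falls faster than 0.6 m/s (a fall of about 2 cm) with no finger touching it (linear speed of pot above 0.6 m/s and contact force between the fingers and pot below 0.01 N).
It fails at once if the pot is rammed onto a stand or into the cradle (more than 90 N) (contact force between pot and stand_free above 90 N or contact force between pot and cradle above 90 N).
It fails at once if another thing on the bench is shifted by more than 25 mm (distance of any of drying_b, drying_c, beaker, reagent, dish, marker, tipbox from where it was at the start of the episode above 0.025 m).
It also fails if it takes over 58 s, if anything falls off the work surface, if the arm or the gripper's body presses on something with over 40 N, if the wrist force passes 120 N, or if a joint passes its speed limit or range.

## Working session

There is one attempt and no reset: what is moved stays moved. The work goes in short steps, Python scripts to look and compute and a tool call to move; the robot and the scene stay as the last step left them, time stands still between calls to the robot, and variables do not carry over. Pictures are saved under pics/ and viewed, and the job is handed in when it is done.

Besides the shell and the picture viewer there is one more tool, called after "Call:" by a JSON object that holds its "name" and its "arguments", one argument or row to a line. servo_tool: Moves the arm, as the interface text tells. Its arguments: {"type":"object","properties":{"deltas":{"type":"array","items":{"type":"object","properties":{"dx":{"type":"number"},"dy":{"type":"number"},"dz":{"type":"number"},"ax":{"type":"number"},"ay":{"type":"number"},"az":{"type":"number"},"hand":{"type":"number"}}}},"newtons":{"type":"number"}},"required":["deltas"]}

```bash
ls; mkdir -p pics; python3 - <<'E'
from plant import r, eyes
import cv2, numpy as np
s=r.get_state(); print({k:np.round(v,3).tolist() for k,v in s.items()})
for n in("scene","side","wrist"):
    m=eyes.camera_model(n); print(n,{k:np.round(v,4).tolist() for k,v in m.items()})
    p,d=eyes.snapshot(n); np.savez(f"pics/{n}0.npz",p=p,d=d,**{k:np.array(v) for k,v in m.items() if not isinstance(v,str)})
    cv2.imwrite(f"pics/{n}0.png",p[:,:,::-1])
E
```

```text
pics
{'clock': 0.0, 'q': [0.034, 0.69, -0.195, 1.566, 0.157, 0.902, -0.215], 'qd': [-0.001, -0.001, -0.002, -0.0, 0.001, 0.001, 0.0], 'joint_torque': [0.0, -52.757, -1.267, -15.343, -0.053, 0.007, 0.0], 'tool_pos': [0.624, -0.0, 0.263], 'eef_rot': [0.707, 0.707, -0.001, -0.001], 'contact_force': [0.1, -0.156, 0.15], 'moment': [-0.008, -0.044, -0.027], 'opening': 1.002}
scene {'fx': 480.0797, 'fy': 480.0797, 'cx': 326.1708, 'cy': 238.8941, 'pose': [[0.6136, -0.5158, 0.5979, 1.113], [0.7895, 0.3849, -0.4781, -0.4901], [0.0164, 0.7654, 0.6433, 0.7472], [0.0, 0.0, 0.0, 1.0]]}
side {'fx': 583.2669, 'fy': 583.2669, 'cx': 332.0114, 'cy': 245.7846, 'pose': [[-0.9157, 0.2259, -0.3323, 0.0866], [-0.4017, -0.4953, 0.7703, 1.0626], [0.0094, 0.8388, 0.5443, 0.8451], [0.0, 0.0, 0.0, 1.0]]}
wrist {'fx': 355.3891, 'fy': 355.3891, 'cx': 317.6245, 'cy': 237.5479, 'pose': [[1.0, -0.0012, 0.002, 0.6256], [0.0006, 0.9642, 0.2652, 0.0697], [-0.0023, -0.2652, 0.9642, 0.3852], [0.0, 0.0, 0.0, 1.0]]}
```

View pics/scene0.png

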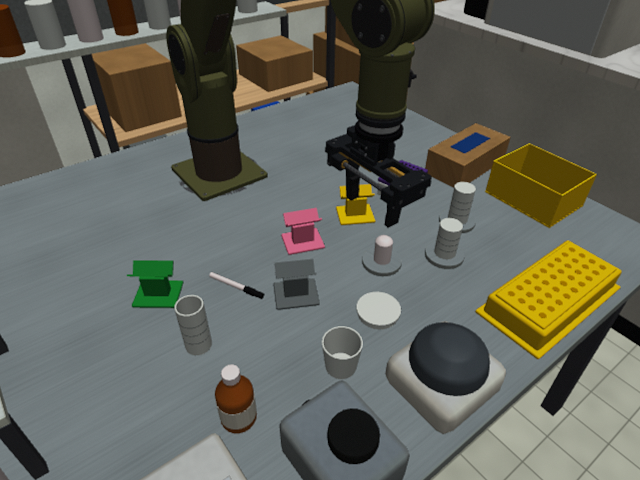

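View pics/side0.png

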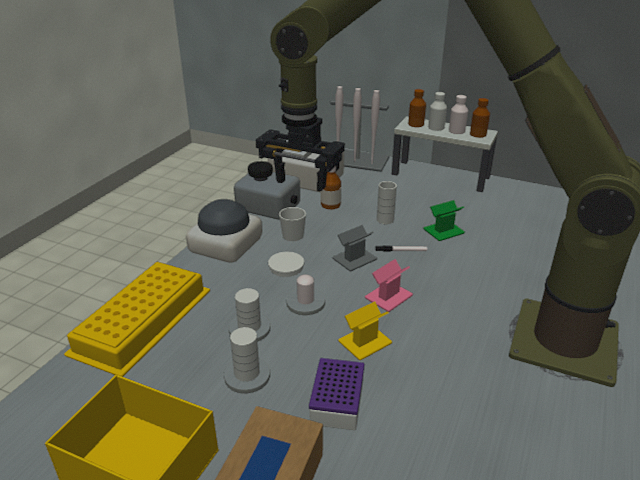

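View pics/wrist0.png

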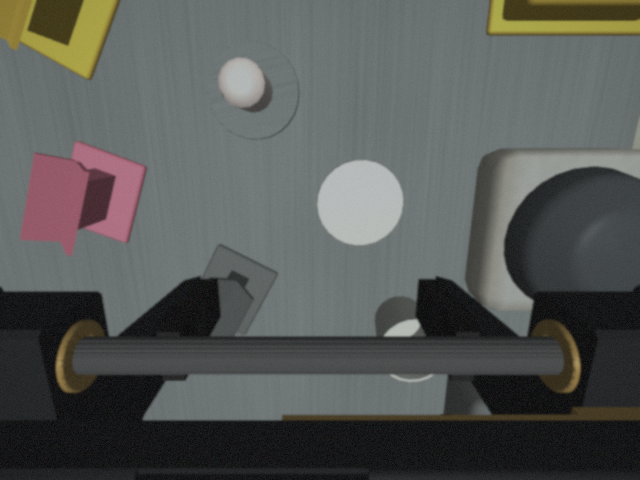

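The scene view (640x480) shows these:
- **Pot:** the tall frosted pot stands alone at (194,325). The other frosted things are drying_b and drying_c on discs at (449,240) and (461,205), and the tapered beaker at (342,350).
- **Cradle:** the grey one is at (297,284). The green (157,283), pink (302,230) and yellow (356,205) ones are decoys.
- **Bare post:** at (383,250), the only disc without a pot.

I'll check enlarged crops and measure.

```bash
python3 - <<'E'
import cv2, numpy as np
a=cv2.imread("pics/scene0.png"); b=cv2.imread("pics/side0.png")
f=lambda im,x0,y0,w,h,k:cv2.resize(im[y0:y0+h,x0:x0+w],None,fx=k,fy=k,interpolation=cv2.INTER_CUBIC)
t=np.hstack([f(a,165,280,65,85,3.5),f(a,260,245,75,75,3.5)[:262],] and [cv2.resize(f(a,165,285,75,75,3.5),(262,262)),cv2.resize(f(a,260,245,75,75,3.5),(262,262)),cv2.resize(f(a,345,215,75,75,3.5),(262,262))])
u=np.hstack([cv2.resize(f(b,350,170,75,75,3.5),(262,262)),cv2.resize(f(b,320,215,75,75,3.5),(262,262)),cv2.resize(f(b,268,258,75,75,3.5),(262,262))])
cv2.imwrite("pics/crop0.png",np.vstack([t,u]))
E
```

```text
(no output)
```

View pics/crop0.png

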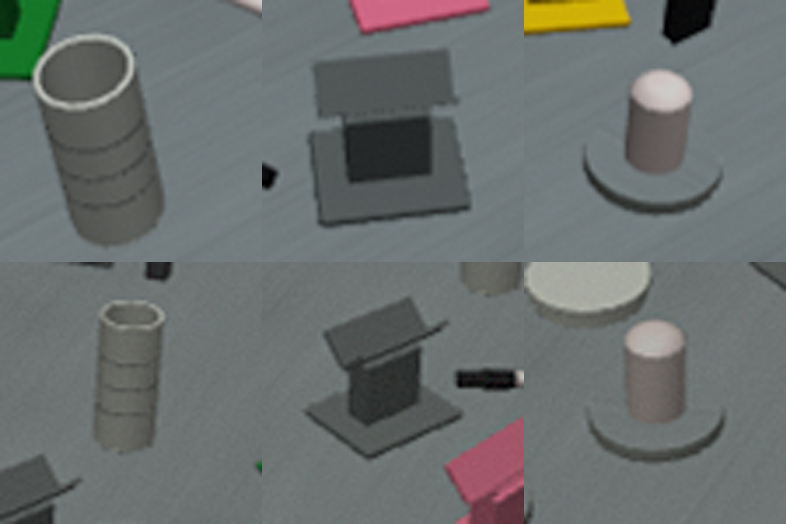

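The crops confirm an open-mouth tall pot with no disc under it, a grey V cradle, and a bare white post on a disc. Next I measure them from depth and rays.

```bash
cat > h.py <<'E'
import numpy as np, cv2
from scipy.optimize import least_squares
def load(n):
    z=np.load(f"pics/{n}.npz"); return {k:z[k] for k in z.files}
def cloud(c):
    d=c['d']; v,u=np.mgrid[0:480,0:640]
    X=(u-c['cx'])/c['fx']*d; Y=-(v-c['cy'])/c['fy']*d
    P=np.stack([X,Y,-d],-1)@c['pose'][:3,:3].T+c['pose'][:3,3]
    P[d<=0]=np.nan; return P
def ray(c,u,v):
    q=np.array([(u-c['cx'])/c['fx'],-(v-c['cy'])/c['fy'],-1]); return c['pose'][:3,3],c['pose'][:3,:3]@q
def onplane(c,u,v,z):
    o,q=ray(c,u,v); return o+q*(z-o[2])/q[2]
def proj(c,p):
    q=(np.asarray(p)-c['pose'][:3,3])@c['pose'][:3,:3]
    return np.array([c['cx']+c['fx']*q[0]/-q[2], c['cy']-c['fy']*q[1]/-q[2]])
def circ(P,r):
    f=lambda c:np.hypot(P[:,0]-c[0],P[:,1]-c[1])-r
    s=least_squares(f,P[:,:2].mean(0),loss='soft_l1',f_scale=.002); return s.x,np.sqrt(np.mean(s.fun**2))
E
python3 - <<'E'
from h import *
for n,boxes in (("scene0",dict(pot=(170,290,220,360),post=(370,232,398,268),disc=(358,240,408,278),crad=(270,255,325,312))),("side0",dict(pot=(372,178,402,226),post=(294,274,318,308),disc=(282,274,330,316),crad=(330,222,382,272)))):
    c=load(n); P=cloud(c)
    B=P[260:300,400:440].reshape(-1,3) if n=="side0" else P[300:330,100:150].reshape(-1,3)
    print(n,"bench z",np.nanmedian(B[:,2]),np.nanstd(B[:,2]))
    for k,(a,b,e,f) in boxes.items():
        Q=P[b:f,a:e].reshape(-1,3); Q=Q[np.isfinite(Q[:,0])]
        print(k,len(Q),"zmax",np.percentile(Q[:,2],[50,90,98,99.5]).round(4))
        if k=='pot':
            H=Q[(Q[:,2]>.03)&(Q[:,2]<.09)]; print(' circ',circ(H,.025),len(H))
        if k=='post':
            H=Q[(Q[:,2]>.022)&(Q[:,2]<.06)]; print(' circ',circ(H,.0195),len(H))
        if k=='disc':
            H=Q[(Q[:,2]>.008)&(Q[:,2]<.016)]; print(' disc',H.mean(0),np.median(H[:,2]), cv2.minEnclosingCircle(H[:,:2].astype(np.float32)))
        if k=='crad':
            for lo,hi in((.004,.012),(.055,.085)):
                H=Q[(Q[:,2]>lo)&(Q[:,2]<hi)]; print(' z',lo,len(H),np.median(H,0).round(4), cv2.minAreaRect((H[:,:2]*1000).astype(np.float32)))
E
```

```text
scene0 bench z 0.001502459119733346 0.0023951885504917146
pot 3490 zmax [0.0045 0.1015 0.1129 0.1142]
 circ (array([ 0.52065246, -0.32187424]), np.float64(0.0015344856055574067)) 766
post 1003 zmax [0.0149 0.0714 0.0749 0.0757]
 circ (array([0.56082577, 0.1146331 ]), np.float64(0.0012237394460942023)) 225
disc 1888 zmax [0.0107 0.0512 0.0721 0.0743]
 disc [0.56986831 0.10565942 0.01312327] 0.013296911362292718 ((0.5616081953048706, 0.11422131955623627), 0.04643568769097328)
crad 3124 zmax [0.0087 0.0733 0.0804 0.0818]
 z 0.004 787 [ 0.5388 -0.1118  0.009 ] ((499.8987731933594, -78.66954040527344), (115.09600067138672, 166.60867309570312), 51.193729400634766)
 z 0.055 733 [ 0.5222 -0.0981  0.0707] ((526.3905029296875, -100.01445007324219), (80.51325225830078, 47.3927001953125), 63.32191848754883)
side0 bench z 0.0009958434021574147 0.011676679203551204
pot 1433 zmax [0.0061 0.1013 0.1116 0.1145]
 circ (array([ 0.51882263, -0.32246829]), np.float64(0.0026633017274412763)) 336
post 815 zmax [0.0233 0.0718 0.0745 0.0757]
 circ (array([0.56040092, 0.11374403]), np.float64(0.0017970818254537137)) 231
disc 2012 zmax [0.0077 0.0573 0.0736 0.0749]
 disc [0.55522945 0.12502474 0.01268544] 0.012910427839574523 ((0.5914337635040283, 0.10190214216709137), 0.08195238560438156)
crad 2595 zmax [0.0036 0.0689 0.0797 0.0813]
 z 0.004 491 [ 0.5148 -0.0871  0.008 ] ((542.8982543945312, -157.37762451171875), (139.40585327148438, 239.2370147705078), 23.847557067871094)
 z 0.055 440 [ 0.5274 -0.0957  0.0712] ((470.4801940917969, -56.2413330078125), (86.28633880615234, 191.83267211914062), 51.88198471069336)
```

```bash
python3 - <<'E'
from h import *
for n in("scene0","side0"):
    c=load(n); P=cloud(c).reshape(-1,3); P=P[np.isfinite(P[:,0])]
    m=np.hypot(P[:,0]-.5264,P[:,1]+.1)<.065
    H=P[m&(P[:,2]>.05)&(P[:,2]<.09)]
    print(n,len(H),cv2.minAreaRect((H[:,:2]*1000).astype(np.float32)))
    H=P[m&(P[:,2]>.068)&(P[:,2]<.09)]
    print(' top',len(H),cv2.minAreaRect((H[:,:2]*1000).astype(np.float32)))
    # plane fits of each side
    for d in np.radians([63,]):
        ax=np.array([np.cos(d),np.sin(d)]); 
    ph=np.radians(63.3); x=np.array([np.cos(ph),np.sin(ph)]); y=np.array([-x[1],x[0]])
    H=P[m&(P[:,2]>.058)&(P[:,2]<.09)]; L=np.c_[(H[:,:2]-[.5264,-.1])@np.c_[x,y],H[:,2]]*1000
    for s in(1,-1):
        K=L[L[:,1]*s>3]
        if len(K)>20:
            A=np.c_[K[:,:2],np.ones(len(K))]; sol=np.linalg.lstsq(A,K[:,2],rcond=None)[0]; print('  side',s,len(K),sol.round(3),K.min(0).round(1),K.max(0).round(1))
# boxes heights: other obstacles
for n,(u,v) in dict(cal=(449,240)).items(): pass
E
```

```text
scene0 776 ((526.3905029296875, -100.01445007324219), (80.51325225830078, 47.3927001953125), 63.32191848754883)
 top 445 ((526.3905029296875, -100.01445007324219), (80.51325225830078, 47.3927001953125), 63.32191848754883)
  side 1 504 [2.4000e-02 9.3100e-01 6.0508e+01] [-39.5   3.   60.1] [40.2 23.7 83.1]
  side -1 150 [-3.8000e-02 -1.4460e+00  4.9614e+01] [-40.3 -23.7  58.1] [39.3 -3.1 83.9]
side0 450 ((524.1735229492188, -98.75126647949219), (85.21881103515625, 50.251068115234375), 61.81101608276367)
 top 261 ((524.1735229492188, -98.75126647949219), (85.21881103515625, 50.251068115234375), 61.81101608276367)
  side 1 104 [ 0.049  1.258 48.429] [-39.2   3.2  58. ] [41.9 28.3 83.5]
  side -1 240 [-2.3000e-02 -8.1000e-01  6.4038e+01] [-43.  -22.3  60.6] [42.5 -3.2 84.4]
```

Measured: pot at (0.520, -0.322), post axis at (0.5606, 0.114), cradle centre near (0.5255, -0.0995) with its x axis at about 62°. The pot needs side grasps at the standing pose and the post, and a downward tool at the cradle. I need to know which tilts the arm can reach, so I'm checking a kinematic model against the start state.

```bash
cat > kin.py <<'E'
import numpy as np
from scipy.spatial.transform import Rotation as R
LO=np.array([-3.01,-.46,-1.47,.13,-1,.04,-2.66]);HI=np.array([3.01,2.08,1.51,2.56,4.14,2.09,2.66])
def rot(q): return R.from_euler('ZYZYZYZ'[:3],q[:3])*R.from_euler('YZY',q[3:6])*R.from_euler('Z',[q[6]])[0] if False else R.from_euler('ZYZ',q[:3])*R.from_euler('YZY',q[3:6])*R.from_rotvec([0,0,q[6]])
E
python3 - <<'E'
from plant import r
from kin import *
s=r.get_state(); q=np.array(s['q']); T=R.from_quat(s['eef_rot'])
print(np.array2string(T.as_matrix(),precision=3)); print((rot(q).inv()*T).as_matrix().round(3))
# lengths fit (d1, d3, d5, d7)
z=[0,0,1]; d3=R.from_euler('ZY',q[:2]).apply(z); R4=R.from_euler('ZYZ',q[:3])*R.from_euler('Y',q[3:4])[0]
d5=R4.apply(z); d7=rot(q).apply(z)
print(d3.round(3),d5.round(3),d7.round(3),s['tool_pos'])
E
```

```text
[[-9.218e-05  1.000e+00 -1.412e-03]
 [ 1.000e+00  9.203e-05 -1.055e-04]
 [-1.053e-04 -1.412e-03 -1.000e+00]]
[[ 0. -1. -0.]
 [ 1.  0. -0.]
 [ 0.  0.  1.]]
[0.636 0.021 0.771] [ 0.766 -0.168 -0.621] [-0.001  0.    -1.   ] [ 6.24556146e-01 -2.23298425e-05  2.63085593e-01]
```

The axis model matches exactly, but the link lengths need a few more poses. This exploratory move also brings the wrist camera over the cradle.

Call:
{"name": "servo_tool", "arguments": {
  "deltas": [
    {"dx":-0.7,"dy":-0.4,"dz":-0.3,"ax":0.8,"az":0.6},
    {"dx":-1.4,"dy":-0.8,"dz":-0.6,"ax":1.6,"az":1.2},
    {"dx":-2.0,"dy":-1.2,"dz":-0.9,"ax":2.5,"az":1.8},
    {"dx":-2.0,"dy":-1.2,"dz":-0.9,"ax":2.5,"az":1.8}
  ]
}}

```text
schema error: expected keys dx, dy, dz, ax, ay, az, hand
```

```bash
python3 - <<'E'
from plant import r, eyes
import json,cv2,numpy as np
s=r.get_state(); open('log.jsonl','a').write(json.dumps({k:np.array(v).tolist() for k,v in s.items()})+"\n"); print(s['clock'],np.round(s['q'],3),np.round(s['tool_pos'],4))
m=eyes.camera_model('wrist'); p,d=eyes.snapshot('wrist'); np.savez("pics/wrist1.npz",p=p,d=d,**m); cv2.imwrite("pics/wrist1.png",p[:,:,::-1])
E
```

```text
0.15 [ 0.034  0.69  -0.195  1.566  0.157  0.902 -0.215] [ 0.6246 -0.      0.2631]
```

View pics/wrist1.png

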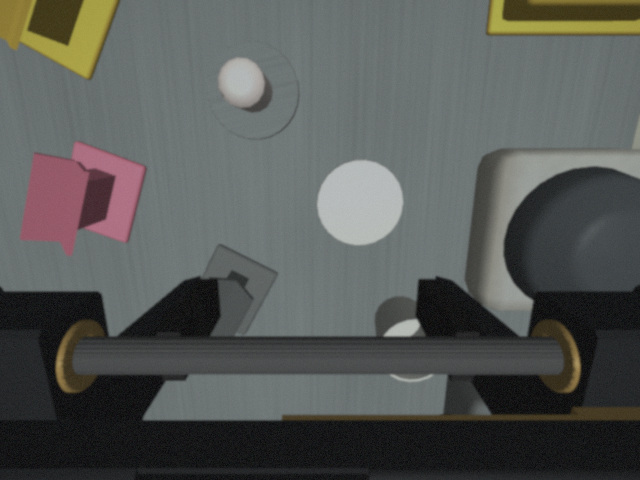

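All keys are required in each row, so the move was refused and nothing moved. I'm resending it with every key.

Call:
{"name": "servo_tool", "arguments": {
  "deltas": [
    {"dx":-0.7,"dy":-0.4,"dz":-0.3,"ax":0.8,"ay":0,"az":0.6,"hand":88},
    {"dx":-1.4,"dy":-0.8,"dz":-0.6,"ax":1.6,"ay":0,"az":1.2,"hand":88},
    {"dx":-2.0,"dy":-1.2,"dz":-0.9,"ax":2.5,"ay":0,"az":1.8,"hand":88},
    {"dx":-2.0,"dy":-1.2,"dz":-0.9,"ax":2.5,"ay":0,"az":1.8,"hand":88}
  ]
}}

```text
clock: 0.7
tool_pos: [0.5527, -0.1245, 0.3183]
eef_rot: [0.767, 0.629, -0.093, -0.091]
contact_force: [-1.2, 0.2, -0.3]
opening: 1.0
```

```bash
cat > st.py <<'E'
from plant import r, eyes
import json,cv2,numpy as np,sys
def st():
    s=r.get_state(); open('log.jsonl','a').write(json.dumps({k:np.array(v).tolist() for k,v in s.items()})+"\n")
    print(round(s['clock'],3),'q',np.round(s['q'],3).tolist(),'p',np.round(s['tool_pos'],4).tolist(),'R',np.round(s['eef_rot'],3).tolist(),'F',np.round(s['contact_force'],1).tolist(),'o',round(s['opening'],3)); return s
def snap(n,name):
    m=eyes.camera_model(n); p,d=eyes.snapshot(n); np.savez(f"pics/{name}.npz",p=p,d=d,**m); cv2.imwrite(f"pics/{name}.png",p[:,:,::-1])
if __name__=='__main__':
    st()
    for a in sys.argv[1:]: n,name=a.split(':'); snap(n,name)
E
python3 st.py wrist:wrist2
```

```text
0.7 q [0.21, 0.668, -0.143, 1.451, 0.091, 1.29, -0.148] p [0.5527, -0.1245, 0.3183] R [0.767, 0.629, -0.093, -0.091] F [-1.2, 0.2, -0.3] o 1.0
```

View pics/wrist2.png

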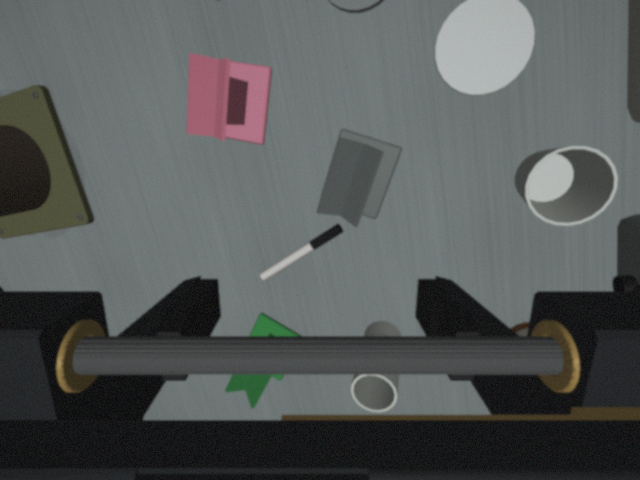

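Wrist view: grey cradle at (355,175) with the marker at (300,252) beside it, the pot at (378,390), and the green decoy at (262,355). Fitting the links.

```bash
cat > fit.py <<'E'
from kin import *
import json
L=[json.loads(l) for l in open('log.jsonl')]
A=[];b=[]
x=np.array([1,0,0]);y=np.array([0,1,0]);z=np.array([0,0,1])
for s in L:
    q=np.array(s['q']); T=R.from_quat(s['eef_rot'])
    e=(rot(q)*R.from_euler('z',90,degrees=True)).inv()*T
    print('roterr',e.magnitude().round(4))
    R1=R.from_euler('Z',q[0]); R12=R.from_euler('ZY',q[:2]);R3=R.from_euler('ZYZ',q[:3]);R4=R3*R.from_euler('Y',q[3]);R5=R3*R.from_euler('YZ',q[3:5])
    A.append(np.c_[z,R12.apply(z),R3.apply(x),R4.apply(x),R4.apply(z),rot(q).apply(z)]);b.append(s['tool_pos'])
A=np.vstack(A);b=np.hstack(b)
s=np.linalg.lstsq(A,b,rcond=None); print(s[0].round(4),s[3].round(3)); print((A@s[0]-b).reshape(-1,3).round(4))
E
python3 fit.py
```

```text
Traceback (most recent call last):
  File "fit.py", line 9, in <module>
    print('roterr',e.magnitude().round(4))
                   ^^^^^^^^^^^^^^^^^^^
AttributeError: 'float' object has no attribute 'round'
```

```bash
sed -i 's/e.magnitude().round(4)/round(e.magnitude(),4)/' fit.py; python3 fit.py
```

```text
roterr 0.0003
roterr 0.3908
[ 377.2327  758.4478 -388.3969  758.9376  385.2402  377.7413] [2.814 2.003 0.235 0.091 0.057 0.   ]
[[-0. -0. -0.]
 [-0. -0. -0.]]
```

```bash
python3 - <<'E'
from kin import *
import json,itertools
L=[json.loads(l) for l in open('log.jsonl')]
out=[]
for sg in itertools.product([1,-1],repeat=7):
    for o5 in (0,):
        Es=[]
        for s in L:
            q=np.array(s['q'])*sg
            Es.append(rot(q).inv()*R.from_quat(s['eef_rot']))
        out.append(((Es[0].inv()*Es[1]).magnitude(),sg,Es[0].as_rotvec().round(3)))
out.sort(key=lambda t:t[0])
for o in out[:6]: print(o)
E
```

```text
(2.96342315648181e-16, (-1, 1, -1, 1, -1, 1, -1), array([ 0.   , -0.   ,  1.571]))
(0.06649607096977392, (-1, -1, -1, 1, -1, 1, -1), array([1.03 , 1.103, 1.293]))
(0.07232618598785187, (-1, 1, -1, 1, 1, 1, 1), array([ 0.2  , -0.2  ,  1.795]))
(0.07589090338546152, (-1, -1, 1, 1, 1, 1, 1), array([1.059, 1.059, 1.239]))
(0.07952029779827734, (-1, 1, 1, 1, 1, 1, 1), array([ 0.   , -0.   ,  1.503]))
(0.08750926491697011, (-1, -1, -1, 1, 1, 1, 1), array([1.106, 1.106, 1.648]))
```

```bash
sed -i "s/^def rot.*/SG=np.array([-1,1,-1,1,-1,1,-1])\ndef rot(q): return R.from_euler('ZYZ',q[:3])*R.from_euler('YZY',q[3:6])*R.from_rotvec([0,0,q[6]])/" kin.py; sed -i "s/q=np.array(s\['q'\]);/q=np.array(s['q'])*SG;/" fit.py; python3 fit.py
```

```text
roterr 0.0
roterr 0.0
[-21.2815 -41.7912  21.6073 -42.7164 -21.3143 -20.9663] [2.814 2.003 0.235 0.091 0.057 0.   ]
[[ 0. -0.  0.]
 [ 0. -0. -0.]]
```

Call:
{"name": "servo_tool", "arguments": {
  "deltas": [
    {"dx":0,"dy":0,"dz":-0.5,"ax":-1.0,"ay":1.2,"az":0.6,"hand":88},
    {"dx":0,"dy":0,"dz":-0.8,"ax":-2.0,"ay":2.4,"az":1.2,"hand":88},
    {"dx":0,"dy":0,"dz":-1.0,"ax":-2.5,"ay":3.6,"az":1.8,"hand":88},
    {"dx":0,"dy":0,"dz":-1.0,"ax":-2.5,"ay":4.5,"az":1.8,"hand":88}
  ]
}}

```text
clock: 1.25
tool_pos: [0.5685, -0.1199, 0.377]
eef_rot: [0.825, 0.526, 0.164, -0.128]
contact_force: [0.4, 0.4, -1.1]
opening: 0.998
```

```bash
python3 st.py; python3 fit.py
```

```text
1.25 q [0.518, 0.538, -0.299, 1.591, -0.315, 1.021, -0.01] p [0.5685, -0.1199, 0.377] R [0.825, 0.526, 0.164, -0.128] F [0.4, 0.4, -1.1] o 0.998
roterr 0.0
roterr 0.0
roterr 0.0
[ 0.0534  0.6322 -0.0691 -0.1655  0.2499  0.2943] [3.439 2.45  0.357 0.184 0.074 0.062]
[[ 0.0205  0.013  -0.0002]
 [-0.0019  0.0208  0.0018]
 [-0.0175  0.004  -0.0016]]
```

Call:
{"name": "servo_tool", "arguments": {
  "deltas": [
    {"dx":0.3,"dy":0.5,"dz":0,"ax":0,"ay":-1.2,"az":1.6,"hand":88},
    {"dx":0.6,"dy":1.0,"dz":0,"ax":0,"ay":-2.4,"az":3.2,"hand":88},
    {"dx":1.0,"dy":1.5,"dz":0,"ax":0,"ay":-3.6,"az":4.8,"hand":88},
    {"dx":1.0,"dy":1.5,"dz":0,"ax":0,"ay":-3.6,"az":5,"hand":88}
  ]
}}

```text
clock: 1.75
tool_pos: [0.6771, -0.1028, 0.3948]
eef_rot: [0.947, 0.313, -0.032, -0.067]
contact_force: [-1.1, -0.3, -0.8]
opening: 0.997
```

```bash
python3 st.py; python3 fit.py
```

```text
1.75 q [0.115, 0.744, 0.023, 1.03, -0.108, 1.484, -0.785] p [0.6771, -0.1028, 0.3948] R [0.947, 0.313, -0.032, -0.067] F [-1.1, -0.3, -0.8] o 0.997
roterr 0.0
roterr 0.0
roterr 0.0
roterr 0.0
[ 0.0804  0.6986 -0.1126 -0.0558  0.318   0.2707] [3.962 2.813 0.408 0.318 0.3   0.168]
[[ 0.0123  0.0181  0.0016]
 [ 0.0127  0.0239  0.0018]
 [-0.0214  0.0029 -0.0024]
 [ 0.003   0.0469 -0.0011]]
```

```bash
cat > fit2.py <<'E'
from kin import *
import json,itertools
L=[json.loads(l) for l in open('log.jsonl')]
x=np.array([1,0,0]);y=np.array([0,1,0]);z=np.array([0,0,1])
def basis(q):
    q=np.asarray(q)*SG
    R1=R.from_euler('Z',q[0]); R12=R.from_euler('ZY',q[:2]);R3=R.from_euler('ZYZ',q[:3]);R4=R3*R.from_euler('Y',q[3]);R5=R3*R.from_euler('YZ',q[3:5]);R6=R3*R.from_euler('YZY',q[3:6])
    return dict(z0=z,x1=R1.apply(x),y1=R1.apply(y),z2=R12.apply(z),x2=R12.apply(x),x3=R3.apply(x),y3=R3.apply(y),x4=R4.apply(x),z4=R4.apply(z),x5=R5.apply(x),y5=R5.apply(y),x6=R6.apply(x),z6=R6.apply(z))
if __name__=='__main__':
    B=[basis(s['q']) for s in L]; b=np.hstack([s['tool_pos'] for s in L]); names=list(B[0])
    core=['z0','z2','z4','z6']; rest=[n for n in names if n not in core]
    res=[]
    for k in range(0,5):
        for ex in itertools.combinations(rest,k):
            nm=core+list(ex); A=np.vstack([np.c_[tuple(bb[n] for n in nm)] for bb in B])
            s=np.linalg.lstsq(A,b,rcond=None)[0]; e=np.abs(A@s-b).max(); res.append((e,k,nm,s.round(4)))
    for k in range(5):
        for t in sorted([r for r in res if r[1]==k],key=lambda t:t[0])[:2]: print(round(t[0],5),dict(zip(t[2],t[3])))
E
python3 fit2.py
```

```text
0.04 {'z0': np.float64(0.1864), 'z2': np.float64(0.638), 'z4': np.float64(0.2842), 'z6': np.float64(0.2271)}
0.00268 {'z0': np.float64(0.3415), 'z2': np.float64(0.5678), 'z4': np.float64(0.3391), 'z6': np.float64(0.3002), 'y3': np.float64(-0.0452)}
0.00408 {'z0': np.float64(0.3529), 'z2': np.float64(0.5579), 'z4': np.float64(0.3525), 'z6': np.float64(0.3015), 'y1': np.float64(-0.0468)}
9e-05 {'z0': np.float64(0.3468), 'z2': np.float64(0.5635), 'z4': np.float64(0.3447), 'z6': np.float64(0.3011), 'y1': np.float64(-0.0188), 'y3': np.float64(-0.0272)}
0.00095 {'z0': np.float64(0.3431), 'z2': np.float64(0.569), 'z4': np.float64(0.3416), 'z6': np.float64(0.295), 'y3': np.float64(-0.0454), 'x5': np.float64(0.0075)}
0.0 {'z0': np.float64(0.3469), 'z2': np.float64(0.5634), 'z4': np.float64(0.3448), 'z6': np.float64(0.3011), 'y1': np.float64(-0.0188), 'y3': np.float64(-0.0269), 'y5': np.float64(-0.0004)}
5e-05 {'z0': np.float64(0.3458), 'z2': np.float64(0.5643), 'z4': np.float64(0.3446), 'z6': np.float64(0.301), 'y1': np.float64(-0.0183), 'x2': np.float64(-0.0006), 'y3': np.float64(-0.0278)}
0.0 {'z0': np.float64(0.3469), 'z2': np.float64(0.5634), 'z4': np.float64(0.3448), 'z6': np.float64(0.3011), 'y1': np.float64(-0.0188), 'y3': np.float64(-0.0269), 'x5': np.float64(0.0), 'y5': np.float64(-0.0004)}
0.0 {'z0': np.float64(0.3469), 'z2': np.float64(0.5634), 'z4': np.float64(0.3448), 'z6': np.float64(0.3011), 'y1': np.float64(-0.0188), 'y3': np.float64(-0.0269), 'x4': np.float64(0.0), 'y5': np.float64(-0.0004)}
```

The kinematics now fit exactly. Next I test whether a minimum-norm IK predicts how the servo resolves the redundancy.

```bash
cat >> kin.py <<'E'
PR=dict(z0=.3469,z2=.5634,z4=.3448,z6=.3011,y1=-.0188,y3=-.0269,y5=-.0004)
RZ=R.from_euler('z',90,degrees=True)
def fk(q):
    q=np.asarray(q)*SG
    R1=R.from_euler('Z',q[0]); R2=R.from_euler('ZY',q[:2]);R3=R2*R.from_euler('Z',q[2]);R4=R3*R.from_euler('Y',q[3]);R5=R4*R.from_euler('Z',q[4]);R6=R5*R.from_euler('Y',q[5])
    X=np.array([1.,0,0]);Y=np.array([0,1.,0]);Z=np.array([0,0,1.])
    el=Z*PR['z0']+R1.apply(Y)*PR['y1']+R2.apply(Z)*PR['z2']+R3.apply(Y)*PR['y3']
    w=el+R4.apply(Z)*PR['z4']+R5.apply(Y)*PR['y5']
    return w+R6.apply(Z)*PR['z6'], R6*R.from_rotvec([0,0,q[6]])*RZ, el, w
def jac(q):
    p,T,_,_=fk(q); J=np.zeros((6,7))
    for i in range(7):
        d=np.array(q,float); d[i]+=1e-6; p2,T2,_,_=fk(d)
        J[:3,i]=(p2-p)/1e-6; J[3:,i]=(T2*T.inv()).as_rotvec()/1e-6
    return J
def track(q,p1,T1,n=10,lam=1e-3,post=None,kp=0.):
    """min-norm tracking from fk(q) to (p1,T1)"""
    q=np.array(q,float); p0,T0,_,_=fk(q); rv=(T1*T0.inv()).as_rotvec()
    for k in range(1,n+1):
        pt=p0+(p1-p0)*k/n; Tt=R.from_rotvec(rv*k/n)*T0
        for _ in range(3):
            p,T,_,_=fk(q); e=np.r_[pt-p,(Tt*T.inv()).as_rotvec()]
            J=jac(q); Ji=J.T@np.linalg.inv(J@J.T+lam**2*np.eye(6)); dq=Ji@e
            if post is not None: dq+=(np.eye(7)-Ji@J)@((post-q)*kp)
            q=np.clip(q+dq,LO+.01,HI-.01)
    p,T,_,_=fk(q)
    return q,np.linalg.norm(p-p1),(T1*T.inv()).magnitude()
E
python3 - <<'E'
from kin import *
import json
L=[json.loads(l) for l in open('log.jsonl')]
q0=np.array(L[0]['q'])
for a,b in zip(L,L[1:]):
    for kp,po in((0,None),(.1,q0),(.3,(LO+HI)/2)):
        q,e1,e2=track(a['q'],np.array(b['tool_pos']),R.from_quat(b['eef_rot']),post=po,kp=kp)
        print(kp,q.round(3))
    print('real',np.round(b['q'],3))
E
```

```text
0 [ 0.21   0.668 -0.142  1.451  0.091  1.29  -0.147]
0.1 [ 0.209  0.668 -0.14   1.452  0.09   1.29  -0.146]
0.3 [ 0.338  0.686 -0.386  1.444  0.226  1.321 -0.282]
real [ 0.21   0.668 -0.143  1.451  0.091  1.29  -0.148]
0 [ 0.516  0.537 -0.295  1.591 -0.317  1.021 -0.008]
0.1 [ 0.527  0.539 -0.313  1.59  -0.306  1.019 -0.018]
0.3 [ 0.714  0.587 -0.648  1.58  -0.086  0.998 -0.226]
real [ 0.518  0.538 -0.299  1.591 -0.315  1.021 -0.01 ]
0 [ 0.115  0.744  0.022  1.03  -0.108  1.485 -0.785]
0.1 [ 0.127  0.743 -0.006  1.029 -0.089  1.484 -0.798]
0.3 [ 0.256  0.755 -0.324  1.019  0.114  1.5   -0.943]
real [ 0.115  0.744  0.023  1.03  -0.108  1.484 -0.785]
```

Pure minimum-norm IK predicts the servo to about 0.002 rad, so I can plan offline. I'll scan tool azimuth and tilt at the pot, cradle and post for reachability.

```bash
cat > plan.py <<'E'
from kin import *
from scipy.optimize import least_squares
def ori(phi,t,s):
    phi,t=np.radians(phi),np.radians(t)
    z=np.array([np.sin(t)*np.cos(phi),np.sin(t)*np.sin(phi),-np.cos(t)]); y=s*np.array([-np.sin(phi),np.cos(phi),0]); x=np.cross(y,z)
    return R.from_matrix(np.c_[x,y,z])
def tcp(g,T): return np.asarray(g)-.006*T.as_matrix()[:,2]
rng=np.random.default_rng(0)
def ik(p,T,starts=6,seeds=()):
    best=[]
    def f(q):
        a,b,_,_=fk(q); return np.r_[(a-p)*5,(T*b.inv()).as_rotvec()]
    for k in range(starts):
        q0=seeds[k] if k<len(seeds) else rng.uniform(LO,HI)
        r=least_squares(f,np.clip(q0,LO+.02,HI-.02),bounds=(LO+.01,HI-.01),max_nfev=60)
        if np.abs(r.fun).max()<1e-3: best.append(r.x)
    return best
E
cat > scan.py <<'E'
from plan import *
import sys
POT=np.array([.520,-.322]);POST=np.array([.5606,.1142]);CR=np.array([.5255,-.0995])
for name,g in(("pot",[*POT,.07]),("post",[*POST,.08])):
    print(name)
    for t in (75,90):
        for s in(1,-1):
            row=[]
            for phi in range(-180,180,30):
                T=ori(phi,t,s); S=ik(tcp(g,T),T,8)
                S=[q for q in S if fk(q)[3][2]>.07]
                row.append(f"{phi}:{len(S)}"+(f"/{max(fk(q)[3][2] for q in S):.2f}" if S else ""))
            print(t,s,row)
print("cradle")
for c in(62,242):
    for t in(-15,0,15):
        for s in(1,-1):
            T=ori(c,t,s); S=ik(tcp([*CR,.095],T),T,8); print(c,t,s,len(S),[q.round(2).tolist() for q in S[:3]])
E
time python3 scan.py
```

```text
pot
75 1 ['-180:0', '-150:2/0.15', '-120:1/0.15', '-90:4/0.15', '-60:3/0.15', '-30:4/0.15', '0:5/0.15', '30:3/0.15', '60:0', '90:0', '120:0', '150:0']
75 -1 ['-180:0', '-150:4/0.15', '-120:0', '-90:5/0.15', '-60:2/0.15', '-30:4/0.15', '0:1/0.15', '30:2/0.15', '60:2/0.15', '90:2/0.15', '120:0', '150:0']
90 1 ['-180:0', '-150:1/0.07', '-120:1/0.07', '-90:1/0.07', '-60:4/0.07', '-30:1/0.07', '0:1/0.07', '30:0', '60:0', '90:2/0.07', '120:0', '150:0']
90 -1 ['-180:0', '-150:2/0.07', '-120:0', '-90:2/0.07', '-60:1/0.07', '-30:0', '0:1/0.07', '30:1/0.07', '60:1/0.07', '90:2/0.07', '120:0', '150:0']
post
75 1 ['-180:0', '-150:0', '-120:2/0.16', '-90:4/0.16', '-60:5/0.16', '-30:2/0.16', '0:3/0.16', '30:3/0.16', '60:3/0.16', '90:0', '120:1/0.16', '150:0']
75 -1 ['-180:0', '-150:0', '-120:2/0.16', '-90:2/0.16', '-60:4/0.16', '-30:1/0.16', '0:2/0.16', '30:3/0.16', '60:1/0.16', '90:3/0.16', '120:3/0.16', '150:2/0.16']
90 1 ['-180:0', '-150:0', '-120:5/0.08', '-90:0', '-60:4/0.08', '-30:5/0.08', '0:5/0.08', '30:2/0.08', '60:1/0.08', '90:0', '120:1/0.08', '150:0']
90 -1 ['-180:0', '-150:0', '-120:3
[... 875 characters left out ...]
5, -1.36], [0.93, 1.29, -1.42, 1.99, 1.35, 1.07, -1.49]]
242 -15 -1 4 [[0.28, 0.84, -0.06, 2.02, -0.77, 0.3, -2.65], [0.67, 0.94, -0.73, 2.0, 0.9, 0.41, 2.01], [0.5, 0.87, -0.43, 2.01, 0.28, 0.25, 2.61]]
242 0 1 1 [[-0.14, 0.88, 0.42, 1.98, -0.8, 0.45, 0.4]]
242 0 -1 2 [[0.28, 0.84, -0.3, 1.96, 0.56, 0.42, 2.21], [-0.2, 0.91, 0.52, 1.98, -0.93, 0.51, -2.62]]
242 15 1 4 [[-0.31, 0.94, 0.51, 1.9, -0.35, 0.51, -0.14], [0.06, 0.87, -0.16, 1.88, 0.61, 0.63, -1.08], [0.07, 0.87, -0.16, 1.88, 0.62, 0.63, -1.08]]
242 15 -1 3 [[0.05, 0.87, -0.14, 1.88, 0.59, 0.62, 2.09], [0.12, 0.88, -0.26, 1.87, 0.71, 0.68, 1.97], [-0.06, 0.87, 0.05, 1.88, 0.37, 0.55, 2.3]]
real	2m48.024s
user	2m46.353s
sys	0m0.152s
```

```bash
python3 - <<'E'
from h import *
H=np.zeros((100,110)) # x .1..1.1? cell 1cm: rows x 0.1-1.1, cols y -0.6..0.5
Z={}
for n in("scene0","side0"):
    P=cloud(load(n)).reshape(-1,3); P=P[np.isfinite(P[:,0])]
    i=((P[:,0]-.1)*200).astype(int); j=((P[:,1]+.65)*200).astype(int)
    m=(i>=0)&(i<170)&(j>=0)&(j<250)&(P[:,2]<.24)
    G=Z.setdefault('g',np.zeros((170,250))); np.maximum.at(G,(i[m],j[m]),P[m,2])
G=Z['g']; np.save('G.npy',G)
im=cv2.applyColorMap((np.clip(G/.2,0,1)*255).astype(np.uint8),cv2.COLORMAP_JET)
im=cv2.resize(im[::-1,::-1],None,fx=3,fy=3,interpolation=cv2.INTER_NEAREST)
W,Hh=250*3,170*3
f=lambda x,y:(int(W-(y+.65)*600),int(Hh-(x-.1)*600))
for x in np.arange(.2,.95,.1):
    cv2.putText(im,f"{x:.1f}",(0,f(x,0)[1]),0,.4,(255,255,255)); cv2.line(im,f(x,.6),f(x,-.65),(90,90,90),1)
for y in np.arange(-.6,.6,.1):
    cv2.putText(im,f"{y:.1f}",(f(0,y)[0],10),0,.4,(255,255,255)); cv2.line(im,f(.1,y),f(.95,y),(90,90,90),1)
cv2.imwrite("pics/map.png",im)
E
```

```text
(no output)
```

View pics/map.png

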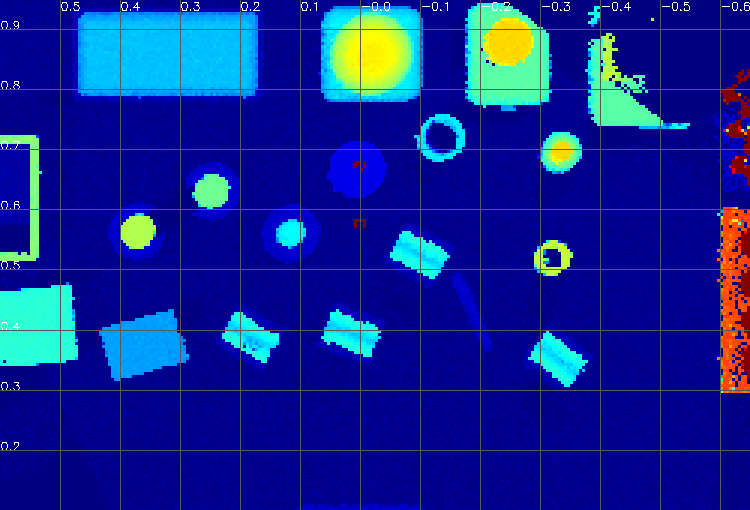

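The height map shows grey cradle, post, pot and obstacles where the images put them. I'll run the whole route offline with minimum-norm tracking and a rough clearance check, and search over azimuths.

```bash
cat > sim.py <<'E'
from plan import *
import itertools,json
G=np.load('G.npy'); 
# blank out the gripper ghosts and the pot itself
def blank(x,y,r):
    i,j=np.mgrid[0:170,0:250]; G[np.hypot(i/200+.1-x,j/200-.65-y)<r]=0
for a in((.67,0,.02),(.58,0,.02)): blank(*a)
POT=np.array([.520,-.322]);POST=np.array([.5606,.1142]);CR=np.array([.5255,-.0995]);CA=62
blank(*POT,.04)
bx=np.array([(x,y,z) for x in(-.0375,0,.0375) for y in np.linspace(-.0935,.0935,9) for z in(-.039,-.07,-.10)])
def body(q):
    p,T,el,w=fk(q); B=T.apply(bx)+p
    cap=[]
    for a,b,rr in((p-.10*T.as_matrix()[:,2],w,.05),(w,el,.06)):
        for k in np.linspace(0,1,8): cap.append(np.r_[a+(b-a)*k-[0,0,rr]])
    return np.vstack([B,cap])
def clear(q):
    Q=body(q); i=((Q[:,0]-.1)*200).astype(int); j=((Q[:,1]+.65)*200).astype(int); m=(i>=2)&(i<168)&(j>=2)&(j<248)
    h=np.zeros(len(Q))
    for di in(-2,0,2):
        for dj in(-2,0,2): h[m]=np.maximum(h[m],G[i[m]+di,j[m]+dj])
    return (Q[:,2]-h).min()
def run(q,wps,verbose=False):
    """wps: list of (name,g,phi,t,s)"""
    mm=9;cl=9;err=0;qs=[]
    for nm,g,phi,t,s in wps:
        T=ori(phi,t,s); q,e1,e2=track(q,tcp(g,T),T,n=8)
        m=np.minimum(q-LO,HI-q).min(); c=clear(q); mm=min(mm,m);cl=min(cl,c);err=max(err,e1*10,e2); qs.append(q)
        if verbose: print(nm,q.round(2).tolist(),'marg',round(m,2),'cl',round(c,3),'err',round(e1,4),round(e2,3),'w',fk(q)[3].round(2))
        if err>.05: break
    return q,mm,cl,err
def chain1(phi,t,s,c,hz,hold):
    h=np.array([np.cos(np.radians(phi)),np.sin(np.radians(phi))]); k=np.array([np.cos(np.radians(c)),np.sin(np.radians(c))])
    G1=np.array([*POT,hz]); off=hz-.056 # grip offset toward mouth
    gc=np.array([*(CR+k*off),.095])
    b=np.array([*(POT-.11*h),hz+.11])
    W=[("via",b+[0,0,.12],phi,(t)/2,s),("pre",b,phi,t,s),("pre2",G1-[*(.09*h),0],phi,t,s),("grasp",G1,phi,t,s),("lift",G1+[0,0,.12],phi,t,s)]
    # reorient in air: mid
    d=((c-phi+180)%360)-180
    a=gc+[0,0,.12]
    W+=[("m1",(G1+[0,0,.16])*.6+a*.4,phi+d*.35,t-30,s),("m2",(G1+[0,0,.14])*.2+a*.8,phi+d*.7,t-60,s),("above",a,phi+d,t-90,s),("place",gc,phi+d,t-90,s),("up",gc+[0,0,.12],phi+d,t-90,s)]
    return W
def chain2(c,t2,s2,phi2,hb,dirn):
    # tool faces c+180; grip hb from mid towards bottom (bottom is at -k)
    k=np.array([np.cos(np.radians(c)),np.sin(np.radians(c))])
    gc=np.array([*(CR-k*hb),.095]); gp=np.array([*POST,.012+.056+hb])
    c2=c+180*dirn; a=gc+[0,0,.12]; d=((phi2-c2+180)%360)-180
    W=[("y1",a+[0,0,.05],c+60*dirn,t2-75 if s2==0 else (t2-90)*.3,None),("y2",a+[0,0,.05],c+120*dirn,(t2-90)*.6,None),("above2",a,c2,t2-90,None),("regrasp",gc,c2,t2-90,None),("lift2",a,c2,t2-90,None)]
    p=gp+[0,0,.13]
    W+=[("n1",a*.6+p*.4+[0,0,.03],c2+d*.35,t2-60,None),("n2",a*.3+p*.7+[0,0,.03],c2+d*.7,t2-30,None),("pabove",p,c2+d,t2,None),("seat",gp,c2+d,t2,None),("off",gp-[.1*np.cos(np.radians(phi2)),.1*np.sin(np.radians(phi2)),0],c2+d,t2,None)]
    return W
if __name__=='__main__':
    L=[json.loads(l) for l in open('log.jsonl')]; q0=np.array(L[-1]['q'])
    out=[]
    for phi in(-90,-80,-70,-60,-45,-30):
      for s in(-1,1):
        for c in(62,242):
            r1=run(q0,chain1(phi,72,s,c,.08,0))
            print(phi,s,c,'m %.2f cl %.3f err %.3f'%r1[1:],flush=True)
            if r1[3]<.05 : out.append((phi,s,c,r1))
    best=[]
    for phi,s,c,r1 in out:
        if r1[1]<.05 or r1[2]<0: continue
        for dirn in(1,-1):
            for phi2 in(-45,-15,15,45):
                W=[(n,g,p,t,s) for n,g,p,t,_ in chain2(c,72,s,phi2,.03,dirn)]
                r2=run(r1[0],W)
                if r2[3]<.05: print('  2:',phi,s,c,dirn,phi2,'m %.2f cl %.3f err %.3f'%r2[1:],flush=True)
E
time python3 sim.py
```

```text
-90 -1 62 m 0.01 cl -0.018 err 1.660
-90 -1 242 m 0.01 cl -0.018 err 0.215
-90 1 62 m 0.01 cl -0.018 err 1.451
-90 1 242 m 0.19 cl -0.018 err 0.000
-80 -1 62 m 0.01 cl 0.080 err 0.199
-80 -1 242 m 0.01 cl 0.080 err 0.199
-80 1 62 m 0.01 cl -0.019 err 1.660
-80 1 242 m 0.19 cl -0.019 err 0.000
-70 -1 62 m 0.01 cl 0.114 err 1.347
-70 -1 242 m 0.01 cl 0.114 err 1.347
-70 1 62 m 0.01 cl -0.016 err 2.022
-70 1 242 m 0.16 cl -0.016 err 0.000
-60 -1 62 m 0.01 cl 0.238 err 0.076
-60 -1 242 m 0.01 cl 0.238 err 0.076
-60 1 62 m 0.01 cl 0.083 err 0.203
-60 1 242 m 0.01 cl 0.083 err 0.203
-45 -1 62 m 0.01 cl 0.261 err 0.639
-45 -1 242 m 0.01 cl 0.261 err 0.639
-45 1 62 m 0.01 cl 0.065 err 0.720
-45 1 242 m 0.01 cl 0.065 err 0.720
-30 -1 62 m 0.01 cl 0.248 err 0.838
-30 -1 242 m 0.01 cl 0.248 err 0.838
-30 1 62 m 0.04 cl 0.312 err 0.796
-30 1 242 m 0.04 cl 0.312 err 0.796
real	0m5.981s
user	0m6.386s
sys	0m0.120s
```

```bash
python3 - <<'E'
from sim import *
L=[json.loads(l) for l in open('log.jsonl')]; q0=np.array(L[-1]['q'])
for phi in(-80,):
    for hz in(.085,): r1=run(q0,chain1(phi,72,1,242,hz,0),True); print(r1[1:])
    q=r1[0]
    for s in(1,):
        for dirn in(1,-1):
            for phi2 in range(-120,121,30):
                W=[(n,g,p,t,s) for n,g,p,t,_ in chain2(242,72,s,phi2,.03,dirn)]
                r2=run(r1[0],W); print(dirn,phi2,r2[1:])
E
```

```text
via [-0.13, 0.5, 0.16, 2.03, 0.91, 0.71, -0.55] marg 0.53 cl 0.249 err 0.0 0.0 w [ 0.47 -0.04  0.56]
pre [-0.5, 1.1, 0.4, 2.21, 1.51, 0.89, -1.68] marg 0.35 cl 0.091 err 0.0 0.0 w [0.45 0.07 0.29]
pre2 [-0.44, 1.33, 0.35, 2.13, 1.59, 0.89, -1.88] marg 0.43 cl -0.014 err 0.0 0.0 w [0.45 0.05 0.18]
grasp [-0.28, 1.34, 0.41, 2.09, 1.79, 0.88, -1.92] marg 0.47 cl 0.02 err 0.0 0.0 w [ 0.47 -0.03  0.18]
lift [-0.32, 1.11, 0.5, 2.17, 1.78, 0.83, -1.74] marg 0.39 cl 0.14 err 0.0 0.0 w [ 0.47 -0.03  0.3 ]
m1 [-0.19, 0.75, 0.3, 1.96, 0.91, 0.7, -0.81] marg 0.6 cl 0.206 err 0.0 0.0 w [ 0.53 -0.04  0.46]
m2 [0.15, 0.64, -0.07, 1.87, 0.39, 0.71, -0.5] marg 0.67 cl 0.169 err 0.0 0.0 w [ 0.53 -0.1   0.52]
above [0.63, 0.66, -0.49, 1.95, -0.02, 0.51, -0.23] marg 0.47 cl 0.176 err 0.0 0.0 w [ 0.47 -0.21  0.51]
place [0.58, 0.87, -0.42, 2.02, 0.04, 0.23, -0.21] marg 0.19 cl 0.056 err 0.0 0.0 w [ 0.47 -0.21  0.39]
up [0.63, 0.66, -0.49, 1.95, -0.02, 0.51, -0.23] marg 0.47 cl 0.176 err 0.0 0.0 w [ 0.47 -0.21  0.51]
(np.float64(0.19425113062981986), np.float64(-0.013502449025656837), np.float64(1.0775334
[... 1144 characters left out ...]
5663806542), 0.10757426306966626)
-1 -60 (np.float64(0.009999999999999787), np.float64(0.17737935663806542), 0.10757426306966626)
-1 -30 (np.float64(0.009999999999999787), np.float64(0.17737935663806542), 0.10757426306966626)
-1 0 (np.float64(0.009999999999999787), np.float64(0.17737935663806542), 0.10757426306966626)
-1 30 (np.float64(0.009999999999999787), np.float64(0.17737935663806542), 0.10757426306966626)
-1 60 (np.float64(0.009999999999999787), np.float64(0.17737935663806542), 0.10757426306966626)
-1 90 (np.float64(0.009999999999999787), np.float64(0.17737935663806542), 0.10757426306966626)
-1 120 (np.float64(0.009999999999999787), np.float64(0.17737935663806542), 0.10757426306966626)
```

```bash
cat > sim2.py <<'E'
from sim import *
def hv(a): return np.array([np.cos(np.radians(a)),np.sin(np.radians(a)),0])
Zv=np.array([0,0,1.])
def c1(phi,t,hz,s=1,c=242):
    h=hv(phi);k=hv(c);G1=np.array([*POT,hz]);gc=np.array([*CR,.095])+k*(hz-.056); d=((c-phi+180)%360)-180; a=gc+.12*Zv
    return [("via",G1-.1*h+.2*Zv,phi,t/2,s),("pre",G1-.06*h+.09*Zv,phi,t,s),("pre2",G1-.02*h+.04*Zv,phi,t,s),("grasp",G1,phi,t,s),("lift",G1+.12*Zv,phi,t,s),
     ("m1",(G1+[0,0,.16])*.6+a*.4,phi+d*.35,t-30,s),("m2",(G1+[0,0,.14])*.2+a*.8,phi+d*.7,t-60,s),("above",a,phi+d,t-90,s),("place",gc,phi+d,t-90,s),("up",gc+.12*Zv,phi+d,t-90,s)]
def c2(phi2,t2,hb,s=1,c=242,dirn=1):
    k=hv(c);gc=np.array([*CR,.095])-k*hb; gp=np.array([*POST,.068+hb]);cc=c+180*dirn;a=gc+.12*Zv;d=((phi2-cc+180)%360)-180;p=gp+.13*Zv;h=hv(phi2)
    return [("y1",a+.05*Zv,c+60*dirn,(t2-90)*.3,s),("y2",a+.05*Zv,c+120*dirn,(t2-90)*.6,s),("above2",a,cc,t2-90,s),("regrasp",gc,cc,t2-90,s),("lift2",a,cc,t2-90,s),
     ("n1",a*.6+p*.4+.03*Zv,cc+d*.35,t2-60,s),("n2",a*.3+p*.7+.03*Zv,cc+d*.7,t2-30,s),("pabove",p,cc+d,t2,s),("seat",gp,cc+d,t2,s),("off",gp-.06*h+.05*Zv,cc+d,t2,s),("off2",gp-.09*h+.15*Zv,cc+d,t2,s)]
if __name__=='__main__':
    L=[json.loads(l) for l in open('log.jsonl')]; q0=np.array(L[-1]['q'])
    for phi in(-85,-80,-75,-70):
        for t in(72,76): r1=run(q0,c1(phi,t,.085)); print(phi,t,r1[1:])
    r1=run(q0,c1(-80,75,.085),True)
    for phi2 in(-75,-60,-50,-40):
        for t in(72,76,80):
            r2=run(r1[0],c2(phi2,t,.03)); print(phi2,t,r2[1:])
    run(r1[0],c2(-50,75,.03),True)
E
python3 sim2.py
```

```text
-85 72 (np.float64(0.1937957221933744), np.float64(0.017192672028785175), np.float64(1.2070525683158515e-07))
-85 76 (np.float64(0.20870646323315448), np.float64(0.004297952545588277), np.float64(1.5264514542411164e-07))
-80 72 (np.float64(0.19368003915070314), np.float64(0.019785079990597462), np.float64(3.6489153092444866e-07))
-80 76 (np.float64(0.20865062254305275), np.float64(0.006183689810079704), np.float64(4.729647859856331e-07))
-75 72 (np.float64(0.1937465325502256), np.float64(0.05613707582998398), np.float64(1.2239786911606986e-06))
-75 76 (np.float64(0.20889891454326132), np.float64(0.05239632601081622), np.float64(1.6258253623092874e-06))
-70 72 (np.float64(0.19401291363387668), np.float64(0.05236846087884184), np.float64(4.7356241364214975e-06))
-70 76 (np.float64(0.20765273667483175), np.float64(0.048627711059673256), np.float64(6.464032315749208e-06))
via [-0.17, 0.57, 0.24, 2.07, 1.0, 0.62, -0.66] marg 0.49 cl 0.241 err 0.0 0.0 w [ 0.47 -0.04  0.53]
pre [-0.45, 1.21, 0.48, 2.19, 1.63, 0.86, -1.8] marg 0.37 cl 0.079 err 0.0 0.0 w [0.46 0.03 0.25]
pre2 [-0.36, 1.31, 0
[... 2523 characters left out ...]
]
lift2 [0.45, 0.87, -0.98, 1.75, 0.91, 1.27, 1.77] marg 0.49 cl 0.177 err 0.0 0.0 w [ 0.58 -0.    0.51]
n1 [0.55, 0.68, -0.97, 2.0, 0.94, 0.63, 0.99] marg 0.5 cl 0.2 err 0.0 0.0 w [ 0.47 -0.03  0.55]
n2 [0.01, 0.67, -0.74, 2.39, 1.97, 1.05, -1.05] marg 0.17 cl 0.211 err 0.0 0.0 w [0.35 0.12 0.47]
pabove [-0.53, 1.05, -0.51, 2.05, 1.49, 1.76, -1.5] marg 0.33 cl 0.186 err 0.0 0.0 w [0.37 0.34 0.31]
seat [-0.55, 1.3, -0.46, 1.97, 1.57, 1.75, -1.66] marg 0.34 cl 0.056 err 0.0 0.0 w [0.37 0.34 0.18]
off [-0.63, 1.21, -0.53, 1.99, 1.43, 1.79, -1.65] marg 0.3 cl 0.049 err 0.0 0.0 w [0.33 0.39 0.23]
off2 [-0.66, 1.03, -0.59, 2.01, 1.32, 1.83, -1.53] marg 0.26 cl 0.141 err 0.0 0.0 w [0.31 0.41 0.33]
```

The full route is feasible with margins: pot azimuth -72° with tilt 74°, cradle facing 242° then flipped to 62°, post azimuth -50°. This helper turns waypoints into tool-axis units.

```bash
cat > go.py <<'E'
from sim2 import *
from st import st
def delta(g,phi,t,s=1,q=None,n=None,isT=None):
    S=st(); p0=np.array(S['tool_pos']);T0=R.from_quat(S['eef_rot']); T1=ori(phi,t,s) if isT is None else isT; p1=tcp(g,T1)
    d=T0.inv().apply(p1-p0)/.06; a=(T0.inv()*T1).as_rotvec()/np.radians(6)
    qq,e1,e2=track(S['q'],p1,T1,n=16); n=int(np.ceil(max(np.linalg.norm(d)/1.0,np.linalg.norm(a)/1.7,np.abs(qq-np.array(S['q'])).max()/.2)))
    print('d',d.round(2).tolist(),'a',a.round(2).tolist(),'rows',n,'| q',qq.round(2).tolist(),'marg',np.minimum(qq-LO,HI-qq).min().round(2),'cl',clear(qq).round(3),'err',round(e1,4),round(e2,4))
    return d,a,n
PHI,TT,HZ=-72,74,.085
W1={w[0]:w for w in c1(PHI,TT,HZ)}
W2={w[0]:w for w in c2(-50,74,.03)}
def to(w): return delta(np.asarray(w[1]),*w[2:])
E
python3 -c "
from go import *
to(W1['via'])"
```

```text
1.75 q [0.115, 0.744, 0.023, 1.03, -0.108, 1.484, -0.785] p [0.6771, -0.1028, 0.3948] R [0.947, 0.313, -0.032, -0.067] F [-1.1, -0.3, -0.8] o 0.997
d [-3.7, 0.0, 1.84] a [-5.13, -6.04, -11.07] rows 9 | q [-0.17, 0.53, 0.27, 2.17, 1.18, 0.5, -0.71] marg 0.39 cl 0.217 err 0.0 0.0
```

Call:
{"name": "servo_tool", "arguments": {
  "deltas": [
    {"dx":-0.4,"dy":0,"dz":0.2,"ax":-0.6,"ay":-0.7,"az":-1.2,"hand":88},
    {"dx":-0.8,"dy":0,"dz":0.4,"ax":-1.2,"ay":-1.4,"az":-2.4,"hand":88},
    {"dx":-1.2,"dy":0,"dz":0.6,"ax":-1.7,"ay":-2.0,"az":-3.7,"hand":88},
    {"dx":-1.6,"dy":0,"dz":0.8,"ax":-2.3,"ay":-2.7,"az":-4.9,"hand":88},
    {"dx":-2.1,"dy":0,"dz":1.0,"ax":-2.9,"ay":-3.4,"az":-6.2,"hand":88},
    {"dx":-2.5,"dy":0,"dz":1.2,"ax":-3.4,"ay":-4.0,"az":-7.4,"hand":88},
    {"dx":-2.9,"dy":0,"dz":1.4,"ax":-4.0,"ay":-4.7,"az":-8.6,"hand":88},
    {"dx":-3.3,"dy":0,"dz":1.6,"ax":-4.6,"ay":-5.4,"az":-9.8,"hand":88},
    {"dx":-3.7,"dy":0,"dz":1.8,"ax":-5.1,"ay":-6.0,"az":-11.1,"hand":88},
    {"dx":-3.7,"dy":0,"dz":1.8,"ax":-5.1,"ay":-6.0,"az":-11.1,"hand":88}
  ]
}}

```text
clock: 3.0
tool_pos: [0.4812, -0.2276, 0.2921]
eef_rot: [0.558, 0.768, -0.188, 0.252]
contact_force: [0.7, -0.0, 0.3]
opening: 1.001
```

```bash
python3 -c "
from go import *
to(W1['pre'])"
```

```text
3.0 q [-0.157, 0.521, 0.276, 2.175, 1.17, 0.497, -0.68] p [0.4812, -0.2276, 0.2921] R [0.558, 0.768, -0.188, 0.252] F [0.7, -0.0, 0.3] o 1.001
d [0.67, 0.14, 1.9] a [-0.05, -6.23, 0.04] rows 7 | q [-0.33, 1.17, 0.29, 2.32, 1.87, 1.09, -1.98] marg 0.24 cl 0.086 err 0.0 0.0
```

Call:
{"name": "servo_tool", "arguments": {
  "deltas": [
    {"dx":0.1,"dy":0,"dz":0.3,"ax":0,"ay":-0.9,"az":0,"hand":88},
    {"dx":0.2,"dy":0.05,"dz":0.55,"ax":0,"ay":-1.8,"az":0,"hand":88},
    {"dx":0.3,"dy":0.05,"dz":0.8,"ax":0,"ay":-2.7,"az":0,"hand":88},
    {"dx":0.4,"dy":0.1,"dz":1.1,"ax":0,"ay":-3.6,"az":0,"hand":88},
    {"dx":0.5,"dy":0.1,"dz":1.4,"ax":0,"ay":-4.5,"az":0,"hand":88},
    {"dx":0.6,"dy":0.15,"dz":1.65,"ax":0,"ay":-5.4,"az":0,"hand":88},
    {"dx":0.67,"dy":0.15,"dz":1.9,"ax":-0.05,"ay":-6.2,"az":0.05,"hand":88},
    {"dx":0.67,"dy":0.15,"dz":1.9,"ax":-0.05,"ay":-6.2,"az":0.05,"hand":88}
  ]
}}

```text
clock: 4.0
tool_pos: [0.5049, -0.2593, 0.1747]
eef_rot: [0.471, 0.646, -0.352, 0.487]
contact_force: [-0.4, 0.2, 0.9]
opening: 0.999
```

```bash
python3 -c "
from go import *
to(W1['pre2'])
from st import snap
snap('scene','scene3');snap('side','side3')
import cv2
a=cv2.imread('pics/scene3.png')[120:390,90:360];b=cv2.imread('pics/side3.png')[60:330,220:490]
cv2.imwrite('pics/c3.png',cv2.resize(np.hstack([a,b]),None,fx=1.45,fy=1.45))"
```

```text
4.0 q [-0.354, 1.181, 0.34, 2.308, 1.882, 1.046, -1.987] p [0.5049, -0.2593, 0.1747] R [0.471, 0.646, -0.352, 0.487] F [-0.4, 0.2, 0.9] o 0.999
d [0.59, -0.09, 0.84] a [0.0, -0.02, -0.05] rows 2 | q [-0.27, 1.29, 0.34, 2.25, 1.96, 1.08, -2.05] marg 0.31 cl 0.07 err 0.0 0.0
```

View pics/c3.png

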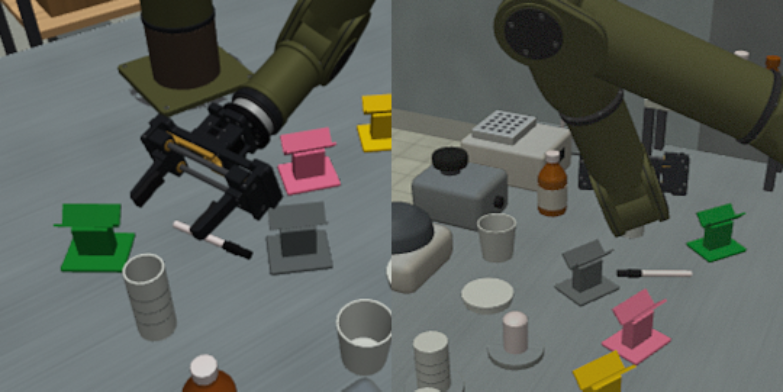

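Call:
{"name": "servo_tool", "arguments": {
  "deltas": [
    {"dx":0.3,"dy":-0.05,"dz":0.4,"ax":0,"ay":0,"az":0,"hand":88},
    {"dx":0.6,"dy":-0.1,"dz":0.84,"ax":0,"ay":0,"az":-0.05,"hand":88},
    {"dx":0.6,"dy":-0.1,"dz":0.84,"ax":0,"ay":0,"az":-0.05,"hand":88}
  ]
}}

```text
clock: 4.47
tool_pos: [0.5099, -0.3006, 0.1307]
eef_rot: [0.471, 0.644, -0.354, 0.487]
contact_force: [-0.2, 0.9, -0.2]
opening: 0.996
```

```bash
python3 -c "
from go import *
to(W1['grasp'])
from st import snap
snap('scene','scene4');snap('side','side4')
import cv2
a=cv2.imread('pics/scene4.png')[240:390,120:300];b=cv2.imread('pics/side4.png')[120:270,330:510]
cv2.imwrite('pics/c4.png',cv2.resize(np.hstack([a,b]),None,fx=2.2,fy=2.2))"
```

```text
4.475 q [-0.262, 1.279, 0.34, 2.256, 1.969, 1.08, -2.056] p [0.5099, -0.3006, 0.1307] R [0.471, 0.644, -0.354, 0.487] F [-0.2, 0.9, -0.2] o 0.996
d [0.63, 0.05, 0.49] a [-0.03, 0.01, -0.04] rows 1 | q [-0.23, 1.37, 0.33, 2.19, 1.99, 1.09, -2.08] marg 0.37 cl 0.052 err 0.0 0.0
```

View pics/c4.png

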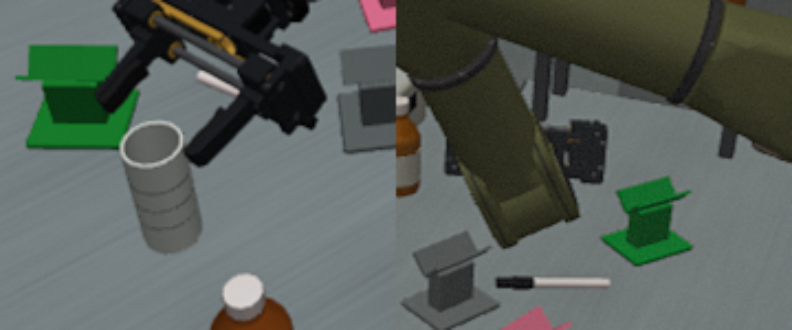

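In the scene crop the two fingertips straddle the pot's rim. Descending, then closing at 50 N.

Call:
{"name": "servo_tool", "arguments": {
  "deltas": [
    {"dx":0.25,"dy":0.05,"dz":0.2,"ax":0,"ay":0,"az":0,"hand":88},
    {"dx":0.5,"dy":0.05,"dz":0.35,"ax":0,"ay":0,"az":0,"hand":88},
    {"dx":0.63,"dy":0.05,"dz":0.47,"ax":0,"ay":0,"az":0,"hand":88},
    {"dx":0.63,"dy":0.05,"dz":0.47,"ax":0,"ay":0,"az":0,"hand":88}
  ]
}}

```text
clock: 5.08
tool_pos: [0.5176, -0.3146, 0.0848]
eef_rot: [0.47, 0.646, -0.354, 0.487]
contact_force: [0.2, -0.6, -0.8]
opening: 0.998
```

```bash
python3 -c "
from go import *
to(W1['grasp'])
from st import snap
snap('scene','scene5')
import cv2
a=cv2.imread('pics/scene5.png')[240:390,120:300]
cv2.imwrite('pics/c5.png',cv2.resize(a,None,fx=3,fy=3))"
```

```text
5.075 q [-0.23, 1.369, 0.332, 2.187, 1.983, 1.091, -2.08] p [0.5176, -0.3146, 0.0848] R [0.47, 0.646, -0.354, 0.487] F [0.2, -0.6, -0.8] o 0.998
d [-0.04, -0.0, 0.02] a [-0.01, 0.0, -0.0] rows 1 | q [-0.23, 1.37, 0.33, 2.19, 1.99, 1.09, -2.08] marg 0.37 cl 0.052 err 0.0 0.0
```

View pics/c5.png

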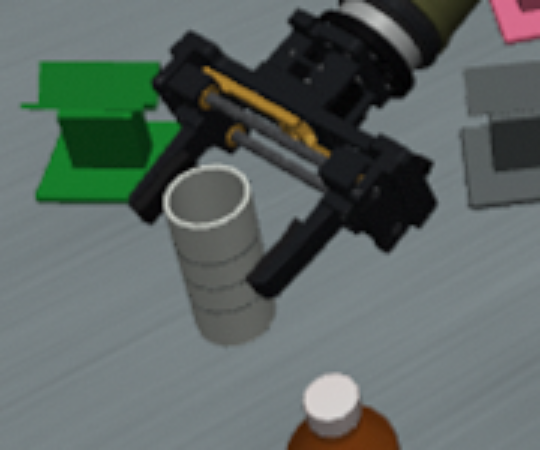

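The fingers are on both sides of the pot's upper half. Closing gradually.

Call:
{"name": "servo_tool", "arguments": {
  "deltas": [
    {"dx":0,"dy":0,"dz":0,"ax":0,"ay":0,"az":0,"hand":70},
    {"dx":0,"dy":0,"dz":0,"ax":0,"ay":0,"az":0,"hand":58},
    {"dx":0,"dy":0,"dz":0,"ax":0,"ay":0,"az":0,"hand":52},
    {"dx":0,"dy":0,"dz":0,"ax":0,"ay":0,"az":0,"hand":44},
    {"dx":0,"dy":0,"dz":0,"ax":0,"ay":0,"az":0,"hand":40},
    {"dx":0,"dy":0,"dz":0,"ax":0,"ay":0,"az":0,"hand":40}
  ],
  "newtons": 50
}}

```text
clock: 5.88
tool_pos: [0.518, -0.3143, 0.0858]
eef_rot: [0.47, 0.646, -0.354, 0.487]
contact_force: [0.0, -0.1, 0.5]
opening: 0.554
```

```bash
python3 -c "
from go import *
to(W1['lift'])"
```

```text
5.875 q [-0.23, 1.367, 0.332, 2.188, 1.983, 1.091, -2.08] p [0.518, -0.3143, 0.0858] R [0.47, 0.646, -0.354, 0.487] F [0.0, -0.1, 0.5] o 0.554
d [-1.95, -0.01, -0.52] a [-0.01, 0.0, -0.01] rows 3 | q [-0.25, 1.12, 0.41, 2.28, 2.01, 1.02, -1.93] marg 0.28 cl 0.172 err 0.0 0.0
```

The opening is 48.8 mm, so the pot is held. Lifting.

Call:
{"name": "servo_tool", "arguments": {
  "deltas": [
    {"dx":-0.3,"dy":0,"dz":-0.08,"ax":0,"ay":0,"az":0,"hand":40},
    {"dx":-0.8,"dy":0,"dz":-0.22,"ax":0,"ay":0,"az":0,"hand":40},
    {"dx":-1.4,"dy":0,"dz":-0.38,"ax":0,"ay":0,"az":0,"hand":40},
    {"dx":-1.95,"dy":0,"dz":-0.52,"ax":0,"ay":0,"az":0,"hand":40},
    {"dx":-1.95,"dy":0,"dz":-0.52,"ax":0,"ay":0,"az":0,"hand":40}
  ]
}}

```text
clock: 6.5
tool_pos: [0.518, -0.317, 0.2101]
eef_rot: [0.471, 0.644, -0.354, 0.488]
contact_force: [0.6, 0.4, -1.7]
opening: 0.554
```

```bash
python3 -c "
from go import *
to(W1['m1']);print(W1['m1'],W1['m2'],W1['above'])
from st import snap
snap('scene','scene6');snap('side','side6')
import cv2
a=cv2.imread('pics/scene6.png')[140:390,120:370];b=cv2.imread('pics/side6.png')[80:330,250:500]
cv2.imwrite('pics/c6.png',cv2.resize(np.hstack([a,b]),None,fx=1.55,fy=1.55))"
```

```text
6.5 q [-0.253, 1.11, 0.411, 2.283, 2.006, 1.019, -1.928] p [0.518, -0.317, 0.2101] R [0.471, 0.644, -0.354, 0.488] F [0.6, 0.4, -1.7] o 0.554
d [-0.09, 0.38, -1.32] a [2.33, 4.98, 1.35] rows 6 | q [-0.23, 0.75, 0.33, 2.02, 1.05, 0.64, -0.9] marg 0.54 cl 0.197 err 0.0 0.0
('m1', array([ 0.51675413, -0.24324219,  0.233     ]), -88.1, 44, 1) ('m2', array([ 0.51350826, -0.16448438,  0.217     ]), -104.19999999999999, 14, 1) ('above', array([ 0.51188532, -0.12510548,  0.215     ]), -118, -16, 1)
```

View pics/c6.png

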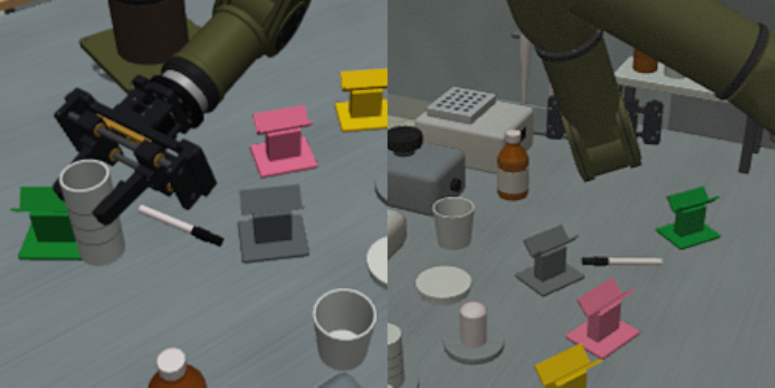

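The pot is lifted and held upright. Moving to the intermediate pose.

Call:
{"name": "servo_tool", "arguments": {
  "deltas": [
    {"dx":0,"dy":0.05,"dz":-0.2,"ax":0.4,"ay":0.8,"az":0.2,"hand":40},
    {"dx":0,"dy":0.1,"dz":-0.4,"ax":0.8,"ay":1.7,"az":0.45,"hand":40},
    {"dx":-0.05,"dy":0.2,"dz":-0.65,"ax":1.2,"ay":2.5,"az":0.7,"hand":40},
    {"dx":-0.05,"dy":0.25,"dz":-0.9,"ax":1.6,"ay":3.3,"az":0.9,"hand":40},
    {"dx":-0.1,"dy":0.3,"dz":-1.1,"ax":2.0,"ay":4.2,"az":1.1,"hand":40},
    {"dx":-0.1,"dy":0.4,"dz":-1.3,"ax":2.3,"ay":5.0,"az":1.35,"hand":40}
  ]
}}

```text
clock: 7.35
tool_pos: [0.5185, -0.2383, 0.2332]
eef_rot: [0.644, 0.669, -0.26, 0.266]
contact_force: [0.7, -1.0, -0.5]
opening: 0.554
```

```bash
python3 -c "
from go import *
to(W1['above'])"
```

```text
7.35 q [-0.246, 0.765, 0.363, 2.02, 1.026, 0.611, -0.868] p [0.5185, -0.2383, 0.2332] R [0.644, 0.669, -0.26, 0.266] F [0.7, -1.0, -0.5] o 0.554
d [1.49, -0.06, -1.14] a [1.21, 9.72, 5.1] rows 7 | q [0.6, 0.66, -0.47, 1.95, 0.02, 0.52, -0.28] marg 0.48 cl 0.176 err 0.0 0.0
```

Call:
{"name": "servo_tool", "arguments": {
  "deltas": [
    {"dx":0.2,"dy":0,"dz":-0.15,"ax":0.15,"ay":1.2,"az":0.6,"hand":40},
    {"dx":0.4,"dy":0,"dz":-0.3,"ax":0.3,"ay":2.4,"az":1.3,"hand":40},
    {"dx":0.6,"dy":0,"dz":-0.45,"ax":0.45,"ay":3.6,"az":1.9,"hand":40},
    {"dx":0.75,"dy":0,"dz":-0.6,"ax":0.6,"ay":4.9,"az":2.5,"hand":40},
    {"dx":0.95,"dy":-0.05,"dz":-0.7,"ax":0.75,"ay":6.1,"az":3.2,"hand":40},
    {"dx":1.1,"dy":-0.05,"dz":-0.85,"ax":0.9,"ay":7.3,"az":3.8,"hand":40},
    {"dx":1.3,"dy":-0.05,"dz":-1.0,"ax":1.05,"ay":8.5,"az":4.5,"hand":40},
    {"dx":1.5,"dy":-0.05,"dz":-1.15,"ax":1.2,"ay":9.7,"az":5.1,"hand":40},
    {"dx":1.5,"dy":-0.05,"dz":-1.15,"ax":1.2,"ay":9.7,"az":5.1,"hand":40}
  ]
}}

```text
clock: 8.48
tool_pos: [0.5095, -0.1286, 0.2196]
eef_rot: [0.85, 0.509, 0.118, -0.071]
contact_force: [0.4, -0.8, -1.8]
opening: 0.553
```

```bash
python3 -c "
from go import *
to(W1['above']); to(W1['place'])
from st import snap
snap('scene','scene7');snap('side','side7');snap('wrist','wrist7')
import cv2
a=cv2.imread('pics/scene7.png')[120:320,200:400];b=cv2.imread('pics/side7.png')[120:320,250:450]
cv2.imwrite('pics/c7.png',cv2.resize(np.hstack([a,b]),None,fx=1.95,fy=1.95))"
```

```text
8.475 q [0.597, 0.656, -0.459, 1.952, 0.016, 0.514, -0.271] p [0.5095, -0.1286, 0.2196] R [0.85, 0.509, 0.118, -0.071] F [0.4, -0.8, -1.8] o 0.553
d [0.05, 0.01, -0.01] a [0.0, 0.04, -0.03] rows 1 | q [0.6, 0.66, -0.46, 1.95, 0.01, 0.52, -0.27] marg 0.48 cl 0.176 err 0.0 0.0
8.475 q [0.597, 0.656, -0.459, 1.952, 0.016, 0.514, -0.271] p [0.5095, -0.1286, 0.2196] R [0.85, 0.509, 0.118, -0.071] F [0.4, -0.8, -1.8] o 0.553
d [-0.5, 0.01, 1.92] a [0.0, 0.04, -0.03] rows 2 | q [0.54, 0.86, -0.39, 2.02, 0.07, 0.24, -0.27] marg 0.2 cl 0.056 err 0.0 0.0
```

View pics/c7.png

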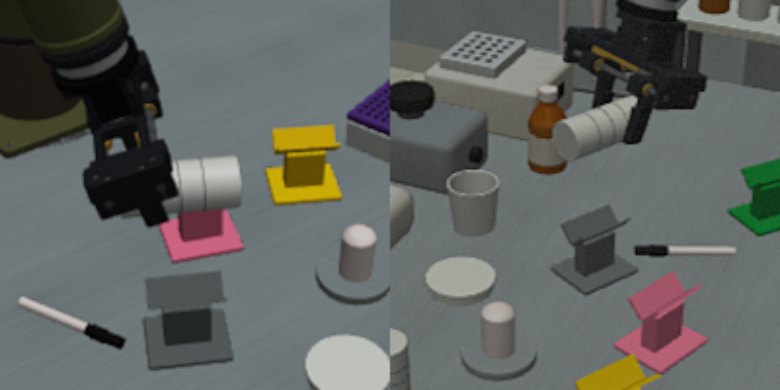

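View pics/wrist7.png

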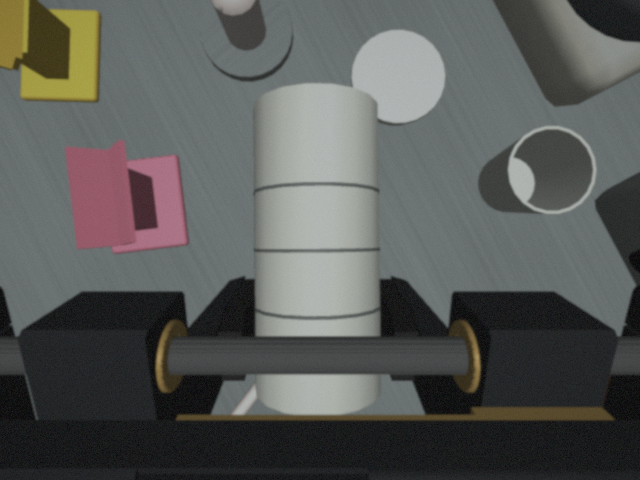

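The pot is horizontal above the grey cradle, bottom end away from the robot. I'll measure its axis with the same cameras so biases cancel.

```bash
cat > cyl.py <<'E'
from h import *
from scipy.optimize import least_squares
def cyl(P,c0,d0,r=.025):
    d0=d0/np.linalg.norm(d0); u=np.cross(d0,[0,0,1.]) ; u=u/np.linalg.norm(u) if np.linalg.norm(u)>.1 else np.array([1.,0,0]); u-=d0*(u@d0); u/=np.linalg.norm(u); v=np.cross(d0,u)
    def dec(x):
        d=d0+u*x[2]+v*x[3]; d/=np.linalg.norm(d); return c0+u*x[0]+v*x[1],d
    def f(x):
        c,d=dec(x); w=P-c; w=w-np.outer(w@d,d); return np.linalg.norm(w,axis=1)-r
    s=least_squares(f,np.zeros(4),loss='soft_l1',f_scale=.0015); c,d=dec(s.x)
    t=(P-c)@d; return c,d,np.percentile(t,[.5,99.5]),np.sqrt(np.mean(np.minimum(np.abs(f(s.x)),.01)**2))
def potpts(n,c0,d0,rad=.033,half=.062):
    P=cloud(load(n)).reshape(-1,3); c=load(n); img=c['p'].reshape(-1,3).astype(int)
    m=np.isfinite(P[:,0]); w=P-c0; t=w@d0; rr=np.linalg.norm(w-np.outer(t,d0),axis=1)
    bright=(img.min(1)>85)&(img.max(1)-img.min(1)<40)
    return P[m&(np.abs(t)<half)&(rr<rad)&bright]
E
python3 - <<'E'
from cyl import *
k=np.array([np.cos(np.radians(62)),np.sin(np.radians(62)),0])
c0=np.array([.5253,-.0995,.217])
for n in('scene7','side7'):
    P=potpts(n,c0,k); c,d,t,e=cyl(P,c0,k); print(n,len(P),c.round(4),'az',np.degrees(np.arctan2(d[1],d[0])).round(2),'el',np.degrees(np.arcsin(d[2])).round(2),'ends',t.round(4),e.round(4))
E
```

```text
scene7 772 [ 0.5247 -0.0992  0.2121] az 62.46 el -0.39 ends [-0.0161  0.053 ] 0.0013
side7 704 [ 0.5246 -0.0991  0.2124] az 62.84 el -0.16 ends [-0.0551  0.0567] 0.0043
```

The pot's axis is within about 1 mm of the cradle's axis, and its middle is over the cradle's middle. Lowering to 12 mm short, then finely.

Call:
{"name": "servo_tool", "arguments": {
  "deltas": [
    {"dx":-0.1,"dy":0,"dz":0.45,"ax":0,"ay":0,"az":0,"hand":40},
    {"dx":-0.25,"dy":0,"dz":0.95,"ax":0,"ay":0,"az":0,"hand":40},
    {"dx":-0.36,"dy":0,"dz":1.4,"ax":0,"ay":0,"az":0,"hand":40},
    {"dx":-0.45,"dy":0,"dz":1.7,"ax":0,"ay":0,"az":0,"hand":40},
    {"dx":-0.45,"dy":0,"dz":1.7,"ax":0,"ay":0,"az":0,"hand":40}
  ]
}}

```text
clock: 9.25
tool_pos: [0.5127, -0.124, 0.1151]
eef_rot: [0.848, 0.512, 0.118, -0.07]
contact_force: [-0.7, -0.1, 0.4]
opening: 0.551
```

```bash
python3 -c "
from go import *
to(W1['place'])
from st import snap
snap('scene','scene8');snap('side','side8')
import cv2
a=cv2.imread('pics/scene8.png')[190:320,220:350];b=cv2.imread('pics/side8.png')[170:300,280:410]
cv2.imwrite('pics/c8.png',cv2.resize(np.hstack([a,b]),None,fx=3,fy=3))
from cyl import *
k=np.array([np.cos(np.radians(62)),np.sin(np.radians(62)),0])
c0=np.array([.5253,-.0995,.107])
for n in('scene8','side8'):
    P=potpts(n,c0,k); c,d,t,e=cyl(P,c0,k); print(n,len(P),c.round(4),'az',np.degrees(np.arctan2(d[1],d[0])).round(2),'el',np.degrees(np.arcsin(d[2])).round(2),'ends',t.round(4),e.round(4))
"
```

```text
9.25 q [0.538, 0.834, -0.391, 2.017, 0.069, 0.269, -0.273] p [0.5127, -0.124, 0.1151] R [0.848, 0.512, 0.118, -0.07] F [-0.7, -0.1, 0.4] o 0.551
d [-0.11, -0.0, 0.22] a [0.02, 0.04, 0.05] rows 1 | q [0.54, 0.86, -0.39, 2.02, 0.07, 0.24, -0.27] marg 0.2 cl 0.056 err 0.0 0.0
scene8 654 [ 0.525  -0.0993  0.1076] az 62.66 el -0.3 ends [-0.0024  0.0581] 0.0014
side8 674 [ 0.5255 -0.0996  0.1081] az 63.1 el -0.51 ends [-0.0474  0.0611] 0.0042
```

View pics/c8.png

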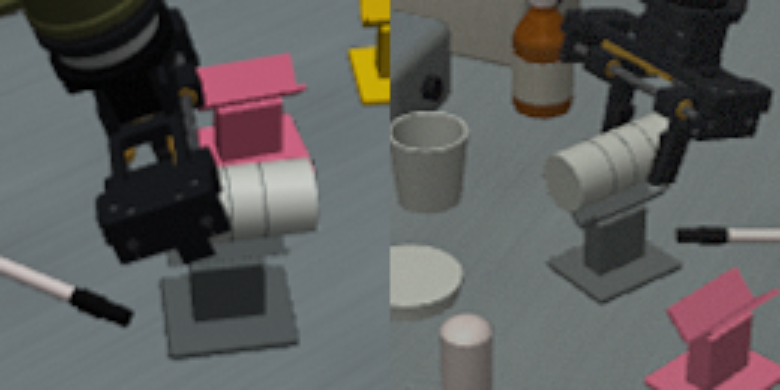

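Just above the trough and lined up. Final lowering in small rows.

Call:
{"name": "servo_tool", "arguments": {
  "deltas": [
    {"dx":-0.03,"dy":0,"dz":0.09,"ax":0,"ay":0,"az":0,"hand":40},
    {"dx":-0.045,"dy":0,"dz":0.14,"ax":0,"ay":0,"az":0,"hand":40},
    {"dx":-0.05,"dy":0,"dz":0.17,"ax":0,"ay":0,"az":0,"hand":40},
    {"dx":-0.05,"dy":0,"dz":0.17,"ax":0,"ay":0,"az":0,"hand":40}
  ]
}}

```text
clock: 9.85
tool_pos: [0.5127, -0.1255, 0.1054]
eef_rot: [0.849, 0.511, 0.119, -0.069]
contact_force: [-0.1, -0.9, -0.9]
opening: 0.555
```

Call:
{"name": "servo_tool", "arguments": {
  "deltas": [
    {"dx":-0.005,"dy":0,"dz":0.02,"ax":0,"ay":0,"az":0,"hand":40},
    {"dx":-0.01,"dy":0,"dz":0.035,"ax":0,"ay":0,"az":0,"hand":40},
    {"dx":-0.01,"dy":0,"dz":0.035,"ax":0,"ay":0,"az":0,"hand":40}
  ]
}}

```text
clock: 10.22
tool_pos: [0.5123, -0.125, 0.1044]
eef_rot: [0.848, 0.511, 0.119, -0.069]
contact_force: [-4.2, -1.1, 11.6]
opening: 0.555
```

The pot contacts one flank: 11.6 N up and 4.2 N towards -x, at about 3.5 mm above rest height. I'll shift about 2.5 mm towards -x along tool y and watch the force.

Call:
{"name": "servo_tool", "arguments": {
  "deltas": [
    {"dx":0,"dy":-0.02,"dz":0,"ax":0,"ay":0,"az":0,"hand":40},
    {"dx":0,"dy":-0.04,"dz":0,"ax":0,"ay":0,"az":0,"hand":40},
    {"dx":0,"dy":-0.04,"dz":0,"ax":0,"ay":0,"az":0,"hand":40}
  ]
}}

```text
clock: 10.6
tool_pos: [0.5116, -0.1245, 0.1037]
eef_rot: [0.849, 0.511, 0.12, -0.068]
contact_force: [-0.0, -0.2, 6.5]
opening: 0.554
```

Call:
{"name": "servo_tool", "arguments": {
  "deltas": [
    {"dx":-0.005,"dy":0,"dz":0.02,"ax":0,"ay":0,"az":0,"hand":40},
    {"dx":-0.008,"dy":0,"dz":0.03,"ax":0,"ay":0,"az":0,"hand":40},
    {"dx":-0.008,"dy":0,"dz":0.03,"ax":0,"ay":0,"az":0,"hand":40}
  ]
}}

```text
clock: 10.98
tool_pos: [0.5116, -0.1246, 0.1034]
eef_rot: [0.848, 0.511, 0.12, -0.068]
contact_force: [-6.4, -2.3, 23.0]
opening: 0.553
```

Accounting for where the pot sits between the pads (the camera fit put it 1.5 mm below nominal), its axis is at about 96 mm, so it is home in the V. I'll ease up slightly and open slowly.

Call:
{"name": "servo_tool", "arguments": {
  "deltas": [
    {"dx":0.005,"dy":0,"dz":-0.02,"ax":0,"ay":0,"az":0,"hand":46},
    {"dx":0.005,"dy":0,"dz":-0.02,"ax":0,"ay":0,"az":0,"hand":50},
    {"dx":0.005,"dy":0,"dz":-0.02,"ax":0,"ay":0,"az":0,"hand":54},
    {"dx":0.005,"dy":0,"dz":-0.02,"ax":0,"ay":0,"az":0,"hand":60},
    {"dx":0.005,"dy":0,"dz":-0.02,"ax":0,"ay":0,"az":0,"hand":76},
    {"dx":0.005,"dy":0,"dz":-0.02,"ax":0,"ay":0,"az":0,"hand":88},
    {"dx":0.005,"dy":0,"dz":-0.02,"ax":0,"ay":0,"az":0,"hand":88},
    {"dx":0.005,"dy":0,"dz":-0.02,"ax":0,"ay":0,"az":0,"hand":88}
  ]
}}

```text
clock: 11.98
tool_pos: [0.5108, -0.1244, 0.1026]
eef_rot: [0.849, 0.511, 0.119, -0.069]
contact_force: [0.5, -0.2, 0.4]
opening: 0.997
```

```bash
python3 -c "
from go import *
to(W1['up'])
from st import snap
snap('scene','scene9');snap('side','side9')
import cv2
a=cv2.imread('pics/scene9.png')[190:320,220:350];b=cv2.imread('pics/side9.png')[170:300,280:410]
cv2.imwrite('pics/c9.png',cv2.resize(np.hstack([a,b]),None,fx=3,fy=3))
from cyl import *
k=np.array([np.cos(np.radians(62)),np.sin(np.radians(62)),0])
c0=np.array([.5253,-.0995,.097])
for n in('scene9','side9'):
    P=potpts(n,c0,k); P=P[P[:,2]>.08]; c,d,t,e=cyl(P,c0,k); print(n,len(P),c.round(4),'az',np.degrees(np.arctan2(d[1],d[0])).round(2),'el',np.degrees(np.arcsin(d[2])).round(2),'ends',t.round(4),e.round(4))
"
```

```text
11.975 q [0.536, 0.856, -0.384, 2.028, 0.073, 0.234, -0.272] p [0.5108, -0.1244, 0.1026] R [0.849, 0.511, 0.119, -0.069] F [0.5, -0.2, 0.4] o 0.997
d [0.51, 0.03, -1.9] a [0.04, 0.03, 0.02] rows 2 | q [0.6, 0.66, -0.46, 1.95, 0.01, 0.52, -0.27] marg 0.48 cl 0.176 err 0.0 0.0
scene9 659 [ 0.5245 -0.0991  0.0962] az 61.95 el 0.04 ends [-0.0332  0.0574] 0.0015
side9 732 [ 0.524  -0.0988  0.0956] az 61.96 el -0.06 ends [-0.0545  0.0596] 0.0041
```

View pics/c9.png

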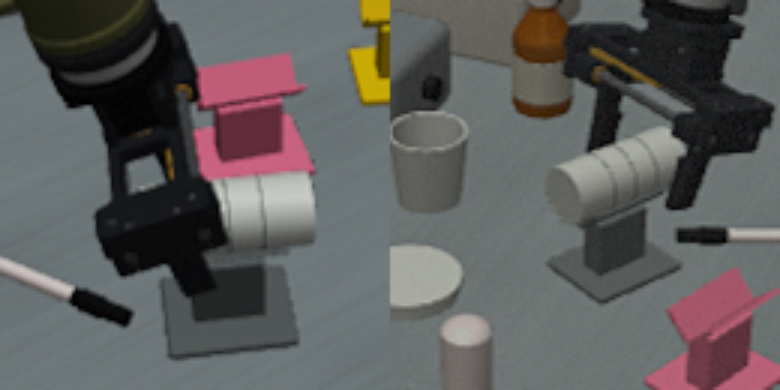

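The pot lies level in the cradle (axis azimuth 61.96°, height 95.9 mm), released. Lifting clear and remeasuring unobstructed.

Call:
{"name": "servo_tool", "arguments": {
  "deltas": [
    {"dx":0.1,"dy":0,"dz":-0.35,"ax":0,"ay":0,"az":0,"hand":88},
    {"dx":0.27,"dy":0,"dz":-1.0,"ax":0,"ay":0,"az":0,"hand":88},
    {"dx":0.5,"dy":0,"dz":-1.9,"ax":0,"ay":0,"az":0,"hand":88},
    {"dx":0.7,"dy":0,"dz":-2.7,"ax":0,"ay":0,"az":0,"hand":88},
    {"dx":0.7,"dy":0,"dz":-2.7,"ax":0,"ay":0,"az":0,"hand":88}
  ]
}}

```text
clock: 12.7
tool_pos: [0.5103, -0.1278, 0.2735]
eef_rot: [0.848, 0.511, 0.122, -0.066]
contact_force: [0.5, -0.5, -0.3]
opening: 0.998
```

```bash
python3 -c "
from go import *
from st import snap
to(W2['y1'])
snap('scene','scene10');snap('side','side10')
import cv2
a=cv2.imread('pics/scene10.png')[190:320,220:350];b=cv2.imread('pics/side10.png')[170:300,280:410]
cv2.imwrite('pics/c10.png',cv2.resize(np.hstack([a,b]),None,fx=3,fy=3))
from cyl import *
k=np.array([np.cos(np.radians(62)),np.sin(np.radians(62)),0])
c0=np.array([.5243,-.099,.096])
for n in('scene10','side10'):
    P=potpts(n,c0,k,.03,.075); P=P[P[:,2]>.08]; c,d,t,e=cyl(P,c0,k); print(n,len(P),c.round(4),'az',np.degrees(np.arctan2(d[1],d[0])).round(2),'el',np.degrees(np.arcsin(d[2])).round(2),'ends',t.round(4),e.round(4), (c+d*t.mean()).round(4))
"
```

```text
12.7 q [0.622, 0.573, -0.492, 1.903, -0.007, 0.631, -0.271] p [0.5103, -0.1278, 0.2735] R [0.848, 0.511, 0.122, -0.066] F [0.5, -0.5, -0.3] o 0.998
d [0.98, 0.01, 0.32] a [1.91, -1.61, -9.83] rows 6 | q [0.46, 0.66, -0.63, 1.74, 0.37, 0.92, 0.24] marg 0.82 cl 0.223 err 0.0 0.0
scene10 1220 [ 0.5245 -0.0991  0.0961] az 61.86 el 0.09 ends [-0.0539  0.0572] 0.0014 [ 0.5253 -0.0976  0.0961]
side10 759 [ 0.5238 -0.0988  0.0956] az 62.09 el -0.47 ends [-0.0547  0.0599] 0.0039 [ 0.5251 -0.0965  0.0956]
```

View pics/c10.png

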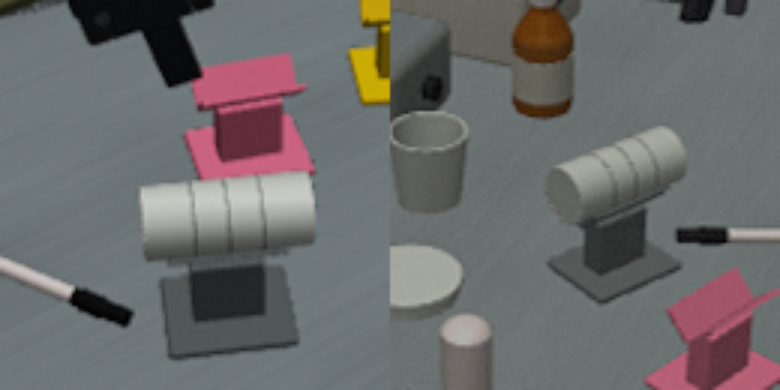

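Call:
{"name": "servo_tool", "arguments": {
  "deltas": [
    {"dx":0.15,"dy":0,"dz":0.05,"ax":0.3,"ay":-0.25,"az":-1.5,"hand":88},
    {"dx":0.3,"dy":0,"dz":0.1,"ax":0.6,"ay":-0.5,"az":-3.0,"hand":88},
    {"dx":0.5,"dy":0,"dz":0.15,"ax":0.9,"ay":-0.75,"az":-4.6,"hand":88},
    {"dx":0.65,"dy":0,"dz":0.2,"ax":1.2,"ay":-1.0,"az":-6.2,"hand":88},
    {"dx":0.8,"dy":0,"dz":0.25,"ax":1.5,"ay":-1.3,"az":-7.8,"hand":88},
    {"dx":0.95,"dy":0,"dz":0.3,"ax":1.9,"ay":-1.6,"az":-9.8,"hand":88}
  ]
}}

```text
clock: 13.55
tool_pos: [0.5354, -0.0743, 0.2661]
eef_rot: [0.495, 0.868, 0.022, -0.043]
contact_force: [-0.0, -0.0, -0.0]
opening: 0.998
```

```bash
sed -i 's/^W2=.*/import sim2\nsim2.CR=np.array([.5251,-.0974]);CR=sim2.CR\nW2={w[0]:w for w in c2(-50,74,.03)}/' go.py; python3 -c "
from go import *
to(W2['y2'])"
```

```text
13.55 q [0.467, 0.661, -0.633, 1.749, 0.365, 0.916, 0.231] p [0.5354, -0.0743, 0.2661] R [0.495, 0.868, 0.022, -0.043] F [-0.0, -0.0, -0.0] o 0.998
d [0.02, 0.1, -0.08] a [1.31, 0.58, -10.15] rows 7 | q [0.52, 0.77, -0.89, 1.64, 0.58, 1.21, 1.07] marg 0.58 cl 0.226 err 0.0 0.0
```

Call:
{"name": "servo_tool", "arguments": {
  "deltas": [
    {"dx":0,"dy":0,"dz":0,"ax":0.2,"ay":0.1,"az":-1.6,"hand":88},
    {"dx":0,"dy":0.05,"dz":0,"ax":0.4,"ay":0.2,"az":-3.3,"hand":88},
    {"dx":0,"dy":0.05,"dz":-0.05,"ax":0.65,"ay":0.3,"az":-5.0,"hand":88},
    {"dx":0,"dy":0.1,"dz":-0.05,"ax":0.9,"ay":0.4,"az":-6.7,"hand":88},
    {"dx":0,"dy":0.1,"dz":-0.05,"ax":1.1,"ay":0.5,"az":-8.4,"hand":88},
    {"dx":0,"dy":0.1,"dz":-0.05,"ax":1.3,"ay":0.6,"az":-10.1,"hand":88}
  ]
}}

```text
clock: 14.3
tool_pos: [0.5407, -0.0718, 0.2689]
eef_rot: [-0.015, 0.996, -0.0, -0.084]
contact_force: [-0.9, 0.9, 0.0]
opening: 1.003
```

```bash
python3 -c "
from go import *
to(W2['above2'])"
```

```text
14.3 q [0.519, 0.778, -0.892, 1.637, 0.58, 1.208, 1.066] p [0.5407, -0.0718, 0.2689] R [-0.015, 0.996, -0.0, -0.084] F [-0.9, 0.9, 0.0] o 1.003
d [-0.12, 0.04, 0.79] a [2.25, 0.97, -9.79] rows 6 | q [0.45, 0.88, -1.01, 1.74, 0.92, 1.31, 1.75] marg 0.46 cl 0.177 err 0.0 0.0
```

Call:
{"name": "servo_tool", "arguments": {
  "deltas": [
    {"dx":0,"dy":0,"dz":0.1,"ax":0.35,"ay":0.15,"az":-1.6,"hand":88},
    {"dx":-0.05,"dy":0,"dz":0.25,"ax":0.75,"ay":0.3,"az":-3.2,"hand":88},
    {"dx":-0.05,"dy":0,"dz":0.4,"ax":1.1,"ay":0.5,"az":-4.9,"hand":88},
    {"dx":-0.1,"dy":0.05,"dz":0.5,"ax":1.5,"ay":0.65,"az":-6.5,"hand":88},
    {"dx":-0.1,"dy":0.05,"dz":0.65,"ax":1.9,"ay":0.8,"az":-8.1,"hand":88},
    {"dx":-0.12,"dy":0.05,"dz":0.8,"ax":2.25,"ay":0.95,"az":-9.8,"hand":88},
    {"dx":-0.12,"dy":0.05,"dz":0.8,"ax":2.25,"ay":0.95,"az":-9.8,"hand":88}
  ]
}}

```text
clock: 15.18
tool_pos: [0.5393, -0.0682, 0.2203]
eef_rot: [-0.508, 0.85, -0.071, -0.119]
contact_force: [-0.7, 0.5, 0.5]
opening: 1.002
```

```bash
python3 -c "
from go import *
to(W2['above2']);to(W2['regrasp'])
from st import snap
snap('side','side11');snap('scene','scene11')
import cv2
a=cv2.imread('pics/scene11.png')[150:320,210:380];b=cv2.imread('pics/side11.png')[130:300,270:440]
cv2.imwrite('pics/c11.png',cv2.resize(np.hstack([a,b]),None,fx=2.3,fy=2.3))"
```

```text
15.175 q [0.45, 0.885, -1.015, 1.742, 0.924, 1.309, 1.737] p [0.5393, -0.0682, 0.2203] R [-0.508, 0.85, -0.071, -0.119] F [-0.7, 0.5, 0.5] o 1.002
d [0.01, -0.02, -0.0] a [0.01, 0.01, -0.05] rows 1 | q [0.45, 0.89, -1.02, 1.74, 0.93, 1.31, 1.74] marg 0.45 cl 0.177 err 0.0 0.0
15.175 q [0.45, 0.885, -1.015, 1.742, 0.924, 1.309, 1.737] p [0.5393, -0.0682, 0.2203] R [-0.508, 0.85, -0.071, -0.119] F [-0.7, 0.5, 0.5] o 1.002
d [-0.54, -0.02, 1.92] a [0.01, 0.01, -0.05] rows 2 | q [0.4, 1.05, -0.92, 1.81, 1.1, 1.17, 1.59] marg 0.55 cl 0.057 err 0.0 0.0
```

View pics/c11.png

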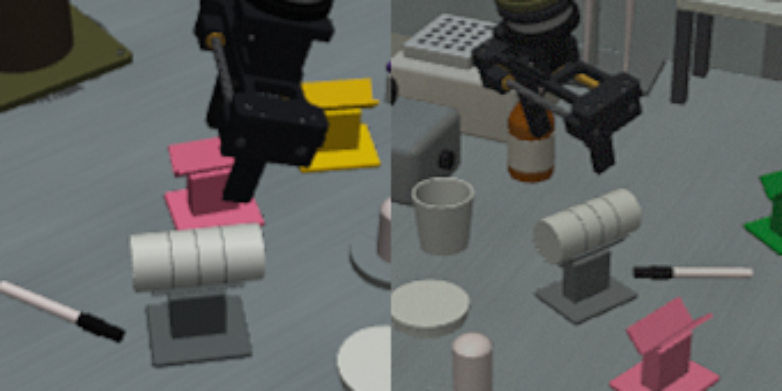

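Jaws are over the bottom-end half, flipped. Descending to regrasp.

Call:
{"name": "servo_tool", "arguments": {
  "deltas": [
    {"dx":-0.15,"dy":-0.02,"dz":0.55,"ax":0,"ay":0,"az":-0.05,"hand":88},
    {"dx":-0.35,"dy":-0.02,"dz":1.2,"ax":0,"ay":0,"az":-0.05,"hand":88},
    {"dx":-0.48,"dy":-0.02,"dz":1.7,"ax":0,"ay":0,"az":-0.05,"hand":88},
    {"dx":-0.54,"dy":-0.02,"dz":1.92,"ax":0,"ay":0,"az":-0.05,"hand":88},
    {"dx":-0.54,"dy":-0.02,"dz":1.92,"ax":0,"ay":0,"az":-0.05,"hand":88}
  ]
}}

```text
clock: 15.9
tool_pos: [0.5421, -0.07, 0.1027]
eef_rot: [-0.509, 0.85, -0.072, -0.118]
contact_force: [0.3, 0.5, 0.0]
opening: 1.0
```

```bash
python3 -c "
from go import *
to(W2['regrasp'])
from st import snap
snap('side','side12');snap('scene','scene12')
import cv2
a=cv2.imread('pics/scene12.png')[170:320,220:370];b=cv2.imread('pics/side12.png')[150:300,270:420]
cv2.imwrite('pics/c12.png',cv2.resize(np.hstack([a,b]),None,fx=2.6,fy=2.6))"
```

```text
15.9 q [0.405, 1.05, -0.918, 1.803, 1.1, 1.17, 1.599] p [0.5421, -0.07, 0.1027] R [-0.509, 0.85, -0.072, -0.118] F [0.3, 0.5, 0.0] o 1.0
d [-0.0, 0.04, 0.03] a [-0.02, 0.02, -0.03] rows 1 | q [0.4, 1.05, -0.92, 1.81, 1.1, 1.17, 1.6] marg 0.55 cl 0.057 err 0.0 0.0
```

View pics/c12.png

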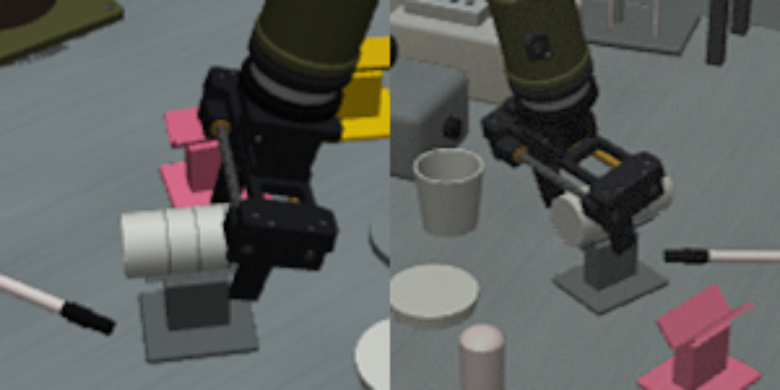

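Fingers are down both flanks at the bottom end. Correcting the 2 mm lateral offset and closing at 50 N.

Call:
{"name": "servo_tool", "arguments": {
  "deltas": [
    {"dx":0,"dy":0.03,"dz":0.02,"ax":0,"ay":0,"az":0,"hand":70},
    {"dx":0,"dy":0.03,"dz":0.02,"ax":0,"ay":0,"az":0,"hand":60},
    {"dx":0,"dy":0.03,"dz":0.02,"ax":0,"ay":0,"az":0,"hand":54},
    {"dx":0,"dy":0.03,"dz":0.02,"ax":0,"ay":0,"az":0,"hand":50},
    {"dx":0,"dy":0.03,"dz":0.02,"ax":0,"ay":0,"az":0,"hand":44},
    {"dx":0,"dy":0.03,"dz":0.02,"ax":0,"ay":0,"az":0,"hand":40},
    {"dx":0,"dy":0.03,"dz":0.02,"ax":0,"ay":0,"az":0,"hand":40}
  ],
  "newtons": 50
}}

```text
clock: 16.88
tool_pos: [0.5406, -0.0693, 0.1019]
eef_rot: [-0.509, 0.849, -0.072, -0.117]
contact_force: [1.2, -0.3, 1.5]
opening: 0.551
```

```bash
python3 -c "
from go import *
to(W2['regrasp']);to(W2['lift2'])"
```

```text
16.875 q [0.404, 1.05, -0.918, 1.809, 1.103, 1.166, 1.593] p [0.5406, -0.0693, 0.1019] R [-0.509, 0.849, -0.072, -0.117] F [1.2, -0.3, 1.5] o 0.551
d [0.0, 0.01, 0.02] a [-0.03, 0.03, -0.02] rows 1 | q [0.4, 1.05, -0.92, 1.81, 1.1, 1.17, 1.6] marg 0.55 cl 0.057 err 0.0 0.0
16.875 q [0.404, 1.05, -0.918, 1.809, 1.103, 1.166, 1.593] p [0.5406, -0.0693, 0.1019] R [-0.509, 0.849, -0.072, -0.117] F [1.2, -0.3, 1.5] o 0.551
d [0.55, 0.0, -1.9] a [-0.03, 0.03, -0.02] rows 2 | q [0.45, 0.88, -1.01, 1.74, 0.92, 1.31, 1.75] marg 0.46 cl 0.177 err 0.0 0.0
```

Call:
{"name": "servo_tool", "arguments": {
  "deltas": [
    {"dx":0.06,"dy":0,"dz":-0.2,"ax":0,"ay":0,"az":0,"hand":40},
    {"dx":0.2,"dy":0,"dz":-0.7,"ax":0,"ay":0,"az":0,"hand":40},
    {"dx":0.4,"dy":0,"dz":-1.4,"ax":0,"ay":0,"az":0,"hand":40},
    {"dx":0.55,"dy":0,"dz":-1.9,"ax":0,"ay":0,"az":0,"hand":40},
    {"dx":0.55,"dy":0,"dz":-1.9,"ax":0,"ay":0,"az":0,"hand":40}
  ]
}}

```text
clock: 17.5
tool_pos: [0.5407, -0.0689, 0.223]
eef_rot: [-0.509, 0.85, -0.073, -0.115]
contact_force: [0.1, 0.7, -0.8]
opening: 0.554
```

```bash
python3 -c "
from go import *
to(W2['n1']); print([ (w,W2[w][1:]) for w in ('n1','n2','pabove')])"
```

```text
17.5 q [0.451, 0.879, -1.014, 1.743, 0.925, 1.303, 1.743] p [0.5407, -0.0689, 0.223] R [-0.509, 0.85, -0.073, -0.115] F [0.1, 0.7, -0.8] o 0.554
d [-0.91, 0.47, -0.83] a [-0.16, -4.73, 6.59] rows 5 | q [0.56, 0.7, -1.01, 1.99, 0.95, 0.69, 0.98] marg 0.46 cl 0.201 err 0.0 0.0
[('n1', (array([0.54775049, 0.00313306, 0.2502    ]), 382.8, 14, 1)), ('n2', (array([0.55417524, 0.05866653, 0.2541    ]), 343.6, 44, 1)), ('pabove', (array([0.5606, 0.1142, 0.228 ]), 310, 74, 1))]
```

Call:
{"name": "servo_tool", "arguments": {
  "deltas": [
    {"dx":-0.15,"dy":0.08,"dz":-0.15,"ax":0,"ay":-0.8,"az":1.1,"hand":40},
    {"dx":-0.3,"dy":0.15,"dz":-0.3,"ax":-0.05,"ay":-1.6,"az":2.2,"hand":40},
    {"dx":-0.45,"dy":0.23,"dz":-0.4,"ax":-0.1,"ay":-2.4,"az":3.3,"hand":40},
    {"dx":-0.6,"dy":0.3,"dz":-0.55,"ax":-0.1,"ay":-3.2,"az":4.4,"hand":40},
    {"dx":-0.75,"dy":0.4,"dz":-0.7,"ax":-0.15,"ay":-4.0,"az":5.5,"hand":40},
    {"dx":-0.9,"dy":0.47,"dz":-0.85,"ax":-0.15,"ay":-4.7,"az":6.6,"hand":40}
  ]
}}

```text
clock: 18.25
tool_pos: [0.5447, 0.0014, 0.2536]
eef_rot: [-0.194, 0.974, 0.024, 0.116]
contact_force: [-0.1, 0.6, -1.1]
opening: 0.553
```

```bash
python3 -c "
from go import *
to(W2['n2'])"
```

```text
18.25 q [0.563, 0.705, -1.012, 1.989, 0.947, 0.693, 0.973] p [0.5447, 0.0014, 0.2536] R [-0.194, 0.974, 0.024, 0.116] F [-0.1, 0.6, -1.1] o 0.553
d [-0.46, 0.86, 0.03] a [3.17, -4.88, 5.74] rows 10 | q [0.06, 0.69, -0.83, 2.37, 1.93, 1.08, -0.99] marg 0.19 cl 0.211 err 0.0 0.0
```

Call:
{"name": "servo_tool", "arguments": {
  "deltas": [
    {"dx":-0.05,"dy":0.09,"dz":0,"ax":0.3,"ay":-0.5,"az":0.6,"hand":40},
    {"dx":-0.1,"dy":0.17,"dz":0,"ax":0.6,"ay":-1.0,"az":1.1,"hand":40},
    {"dx":-0.15,"dy":0.26,"dz":0,"ax":0.95,"ay":-1.5,"az":1.7,"hand":40},
    {"dx":-0.2,"dy":0.35,"dz":0,"ax":1.25,"ay":-2.0,"az":2.3,"hand":40},
    {"dx":-0.23,"dy":0.43,"dz":0,"ax":1.6,"ay":-2.4,"az":2.9,"hand":40},
    {"dx":-0.28,"dy":0.52,"dz":0,"ax":1.9,"ay":-2.9,"az":3.4,"hand":40},
    {"dx":-0.32,"dy":0.6,"dz":0,"ax":2.2,"ay":-3.4,"az":4.0,"hand":40},
    {"dx":-0.37,"dy":0.7,"dz":0,"ax":2.5,"ay":-3.9,"az":4.6,"hand":40},
    {"dx":-0.41,"dy":0.78,"dz":0,"ax":2.85,"ay":-4.4,"az":5.2,"hand":40},
    {"dx":-0.46,"dy":0.86,"dz":0.03,"ax":3.15,"ay":-4.9,"az":5.75,"hand":40}
  ]
}}

```text
clock: 19.5
tool_pos: [0.5501, 0.0598, 0.2584]
eef_rot: [0.131, 0.917, -0.053, 0.372]
contact_force: [-0.3, 0.0, -1.4]
opening: 0.553
```

```bash
python3 -c "
from go import *
to(W2['pabove'])"
```

```text
19.5 q [0.051, 0.684, -0.808, 2.376, 1.939, 1.069, -1.008] p [0.5501, 0.0598, 0.2584] R [0.131, 0.917, -0.053, 0.372] F [-0.3, 0.0, -1.4] o 0.553
d [0.45, 0.97, 0.23] a [4.89, -4.83, 2.92] rows 5 | q [-0.5, 1.05, -0.56, 2.05, 1.49, 1.78, -1.5] marg 0.31 cl 0.188 err 0.0 0.0
```

Call:
{"name": "servo_tool", "arguments": {
  "deltas": [
    {"dx":0.06,"dy":0.14,"dz":0.03,"ax":0.7,"ay":-0.7,"az":0.4,"hand":40},
    {"dx":0.13,"dy":0.28,"dz":0.06,"ax":1.4,"ay":-1.4,"az":0.85,"hand":40},
    {"dx":0.2,"dy":0.4,"dz":0.1,"ax":2.1,"ay":-2.1,"az":1.25,"hand":40},
    {"dx":0.26,"dy":0.55,"dz":0.13,"ax":2.8,"ay":-2.8,"az":1.7,"hand":40},
    {"dx":0.32,"dy":0.7,"dz":0.16,"ax":3.5,"ay":-3.5,"az":2.1,"hand":40},
    {"dx":0.39,"dy":0.83,"dz":0.2,"ax":4.2,"ay":-4.15,"az":2.5,"hand":40},
    {"dx":0.45,"dy":0.97,"dz":0.23,"ax":4.9,"ay":-4.85,"az":2.9,"hand":40},
    {"dx":0.45,"dy":0.97,"dz":0.23,"ax":4.9,"ay":-4.85,"az":2.9,"hand":40},
    {"dx":0.45,"dy":0.97,"dz":0.23,"ax":4.9,"ay":-4.85,"az":2.9,"hand":40}
  ]
}}

```text
clock: 20.62
tool_pos: [0.5575, 0.1178, 0.2306]
eef_rot: [0.335, 0.724, -0.255, 0.546]
contact_force: [0.5, -0.4, -0.6]
opening: 0.552
```

```bash
python3 -c "
from go import *
to(W2['pabove'])
from st import snap
snap('side','side13');snap('scene','scene13');snap('wrist','wrist13')
import cv2
a=cv2.imread('pics/scene13.png')[130:300,300:470];b=cv2.imread('pics/side13.png')[180:350,210:380]
cv2.imwrite('pics/c13.png',cv2.resize(np.hstack([a,b]),None,fx=2.3,fy=2.3))"
```

```text
20.625 q [-0.495, 1.047, -0.565, 2.048, 1.497, 1.784, -1.491] p [0.5575, 0.1178, 0.2306] R [0.335, 0.724, -0.255, 0.546] F [0.5, -0.4, -0.6] o 0.552
d [0.02, 0.0, -0.01] a [0.02, 0.02, 0.04] rows 1 | q [-0.5, 1.05, -0.57, 2.05, 1.49, 1.78, -1.5] marg 0.31 cl 0.188 err 0.0 0.0
```

View pics/c13.png

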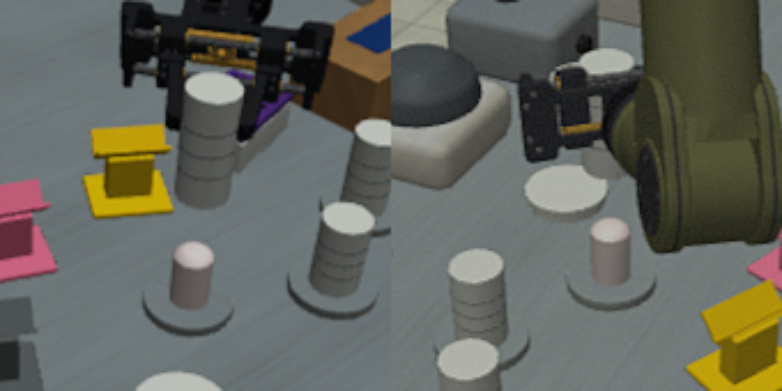

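View pics/wrist13.png

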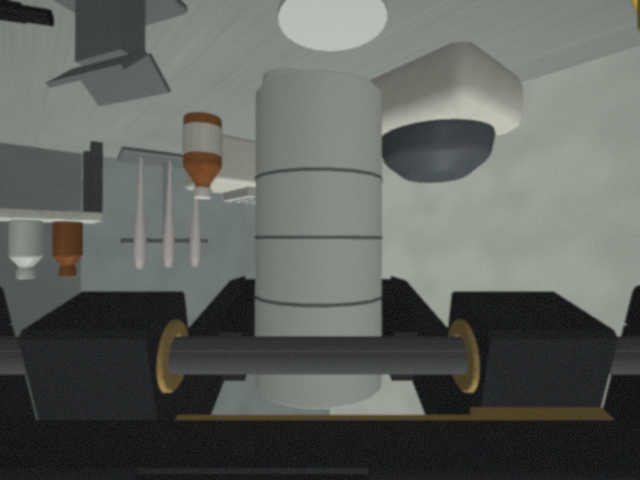

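The pot hangs mouth down above and slightly off the bare post. I'll fit both axes from the same scene camera so calibration bias cancels.

```bash
python3 - <<'E'
from cyl import *
z=np.array([0,0,1.])
c0=np.array([.5606,.1142,.198])
for n in('scene13','side13'):
    P=potpts(n,c0,z,.035,.062); 
    c,d,t,e=cyl(P,c0,z); print(n,len(P),c.round(4),'tilt',np.degrees(d[:2]).round(2),'ends z',(c[2]+t).round(4),e.round(4),'at z .142',(c+d*(.142-c[2])/d[2]).round(4))
    # post again
    c1=np.array([.5606,.1142,.04]); Q=potpts(n,c1,z,.027,.022); cc,ee=circ(Q,.0195); print('  post',len(Q),cc.round(4),ee.round(4)); 
    r=cyl(Q,c1,z,.0195); print('  post cyl',r[0].round(4),np.degrees(r[1][:2]).round(2))
# pot predicted by tool
E
```

```text
scene13 499 [0.562 0.113 0.198] tilt [0.01 0.64] ends z [0.144  0.2572] 0.0055 at z .142 [0.562  0.1123 0.142 ]
  post 132 [0.5606 0.1145] 0.0012
  post cyl [0.5606 0.1145 0.04  ] [ 0.1  -0.07]
side13 449 [0.5562 0.114  0.198 ] tilt [-5.4   2.02] ends z [0.1435 0.2576] 0.0052 at z .142 [0.5615 0.112  0.142 ]
  post 253 [0.5603 0.1134] 0.0017
  post cyl [0.5603 0.1135 0.04  ] [-0.21  0.71]
```

```bash
cat > pv.py <<'E'
from cyl import *
z=np.array([0,0,1.])
def fitpot(n,c0,zlo,zhi,ver=True):
    c,d=c0,z
    for it in range(4):
        P=potpts(n,c,d,.0285 if it else .033,.09); P=P[(P[:,2]>zlo)&(P[:,2]<zhi)]
        w=P-c; rr=np.linalg.norm(w-np.outer(w@d,d),axis=1); P=P[rr>(.0215 if it else .018)]
        c,d,t,e=cyl(P,c,d)
    return len(P),c,d,e
if __name__=='__main__':
    for n in('scene13','side13'):
        for zr in((.15,.2),(.15,.235),(.146,.25)):
            N,c,d,e=fitpot(n,np.array([.561,.113,.18]),*zr); print(n,zr,N,c.round(4),'tilt',np.degrees(d[:2]).round(2),e.round(4),'rim',(c+d*(.142-c[2])/d[2]).round(4))
    c=load('scene13'); img=c['p']; 
    import cv2
    g=cv2.cvtColor(img,cv2.COLOR_RGB2GRAY)
    for v in(195,205,212): print(v,g[v,365:415].tolist())
    for v in(245,250,255): print(v,g[v,365:405].tolist())
    print('pred rim',proj(c,[.5606,.1142,.142]),'post',proj(c,[.5606,.1145,.04]))
E
python3 pv.py
```

```text
scene13 (0.15, 0.2) 85 [0.5621 0.1118 0.18  ] tilt [ 0.27 -2.33] 0.0009 rim [0.5619 0.1133 0.142 ]
scene13 (0.15, 0.235) 149 [0.562  0.1122 0.18  ] tilt [-0.01 -0.84] 0.0009 rim [0.562  0.1128 0.142 ]
scene13 (0.146, 0.25) 189 [0.562  0.1124 0.18  ] tilt [ 0.08 -1.01] 0.0009 rim [0.5619 0.113  0.142 ]
side13 (0.15, 0.2) 138 [0.5604 0.1134 0.18  ] tilt [1.51 1.22] 0.0015 rim [0.5594 0.1125 0.142 ]
side13 (0.15, 0.235) 181 [0.5594 0.113  0.18  ] tilt [-0.91 -0.08] 0.0014 rim [0.56  0.113 0.142]
side13 (0.146, 0.25) 203 [0.5594 0.1129 0.18  ] tilt [-1.3  -0.01] 0.0015 rim [0.5603 0.1129 0.142 ]
195 [112, 107, 100, 101, 95, 83, 83, 80, 81, 103, 117, 111, 88, 58, 56, 62, 69, 77, 79, 78, 80, 83, 82, 82, 83, 84, 85, 84, 86, 88, 88, 89, 88, 90, 91, 87, 78, 76, 79, 84, 90, 91, 90, 88, 87, 87, 86, 87, 90, 89]
205 [70, 111, 166, 163, 145, 94, 110, 112, 111, 112, 108, 86, 60, 65, 64, 61, 67, 81, 80, 82, 82, 83, 84, 84, 83, 85, 85, 87, 88, 89, 89, 92, 90, 87, 78, 86, 105, 108, 104, 105, 117, 115, 114, 113, 114, 115, 115, 116, 117, 117]
212 [94, 144, 164, 159, 159, 160, 158, 139, 112, 115, 101, 63, 65, 72, 75, 76, 77, 79, 81, 82, 83, 83, 84, 84, 84, 85, 86, 88, 89, 89, 89, 90, 89, 87, 91, 108, 118, 116, 114, 116, 115, 116, 115, 115, 114, 115, 115, 115, 116, 116]
245 [117, 117, 114, 114, 112, 114, 114, 115, 119, 106, 69, 66, 74, 91, 127, 154, 163, 175, 178, 184, 185, 184, 184, 178, 165, 142, 104, 100, 115, 117, 117, 118, 118, 117, 117, 115, 115, 115, 117, 117]
250 [115, 113, 114, 115, 115, 117, 116, 117, 115, 91, 65, 73, 77, 80, 83, 86, 86, 88, 88, 91, 92, 93, 95, 95, 97, 95, 97, 109, 118, 117, 115, 115, 116, 115, 113, 114, 114, 116, 115, 116]
255 [118, 117, 116, 117, 117, 118, 119, 119, 104, 64, 71, 75, 79, 81, 83, 86, 87, 89, 91, 91, 93, 94, 95, 96, 94, 92, 102, 116, 116, 116, 116, 116, 115, 116, 117, 114, 116, 116, 116, 116]
pred rim [387.19099112 213.04439748] post [382.81192436 249.46152703]
```

```bash
sed -i 's/bright=.*/bright=np.ones(len(P),bool)/' cyl.py; python3 pv.py | grep -v '\['"112\|70,\|94,\|117\|115,\|118," ; python3 - <<'E'
from cyl import *
for n in('scene0','side0','scene13','side13'):
    P=potpts(n,np.array([.5606,.1142,.04]),np.array([0,0,1.]),.024,.022); P=P[np.hypot(P[:,0]-.5606,P[:,1]-.1142)>.015]
    print(n,len(P),circ(P,.0195))
E
```

```text
scene13 (0.15, 0.2) 483 [0.5623 0.1132 0.18  ] tilt [ 0.4  -0.06] 0.0011 rim [0.562  0.1132 0.142 ]
scene13 (0.15, 0.235) 854 [0.5622 0.1132 0.18  ] tilt [ 0.08 -0.13] 0.0011 rim [0.5622 0.1133 0.142 ]
scene13 (0.146, 0.25) 1085 [0.5622 0.1132 0.18  ] tilt [ 0.11 -0.15] 0.0012 rim [0.5621 0.1133 0.142 ]
side13 (0.15, 0.2) 156 [0.5605 0.1132 0.18  ] tilt [0.59 1.13] 0.0015 rim [0.5601 0.1125 0.142 ]
side13 (0.15, 0.235) 208 [0.5602 0.1128 0.18  ] tilt [-0.17 -0.16] 0.0015 rim [0.5603 0.1129 0.142 ]
side13 (0.146, 0.25) 237 [0.5607 0.1128 0.18  ] tilt [ 0.74 -0.18] 0.0015 rim [0.5602 0.1129 0.142 ]
pred rim [387.19099112 213.04439748] post [382.81192436 249.46152703]
scene0 261 (array([0.56079711, 0.11465422]), np.float64(0.001193760280043249))
side0 255 (array([0.56037442, 0.11374058]), np.float64(0.0016441792041921191))
scene13 256 (array([0.56072208, 0.11482604]), np.float64(0.0011925668695305033))
side13 264 (array([0.56033756, 0.11352428]), np.float64(0.0015564377030859301))
```

The pot axis is vertical within about 0.2°, and within about 1.5 mm of the post axis in both views. Lowering until the rim is just above the tip.

```bash
python3 -c "
from go import *
to(W2['pabove']);to(W2['seat'])"
```

```text
20.775 q [-0.494, 1.046, -0.565, 2.048, 1.496, 1.784, -1.491] p [0.5577, 0.1175, 0.2314] R [0.336, 0.724, -0.255, 0.546] F [0.4, 0.4, -0.8] o 0.557
d [0.03, 0.0, -0.01] a [0.01, 0.02, 0.02] rows 1 | q [-0.5, 1.05, -0.57, 2.05, 1.49, 1.78, -1.5] marg 0.31 cl 0.188 err 0.0 0.0
20.775 q [-0.494, 1.046, -0.565, 2.048, 1.496, 1.784, -1.491] p [0.5577, 0.1175, 0.2314] R [0.336, 0.724, -0.255, 0.546] F [0.4, 0.4, -0.8] o 0.557
d [2.12, 0.0, 0.58] a [0.01, 0.02, 0.02] rows 3 | q [-0.52, 1.3, -0.51, 1.97, 1.58, 1.78, -1.65] marg 0.31 cl 0.058 err 0.0 0.0
```

Call:
{"name": "servo_tool", "arguments": {
  "deltas": [
    {"dx":0.2,"dy":0,"dz":0.06,"ax":0,"ay":0,"az":0,"hand":40},
    {"dx":0.45,"dy":0,"dz":0.13,"ax":0,"ay":0,"az":0,"hand":40},
    {"dx":0.7,"dy":0,"dz":0.2,"ax":0,"ay":0,"az":0,"hand":40},
    {"dx":0.9,"dy":0,"dz":0.25,"ax":0,"ay":0,"az":0,"hand":40},
    {"dx":0.9,"dy":0,"dz":0.25,"ax":0,"ay":0,"az":0,"hand":40},
    {"dx":0.9,"dy":0,"dz":0.25,"ax":0,"ay":0,"az":0,"hand":40}
  ]
}}

```text
clock: 21.52
tool_pos: [0.5576, 0.1189, 0.1748]
eef_rot: [0.336, 0.723, -0.255, 0.547]
contact_force: [0.4, 0.9, -1.4]
opening: 0.552
```

```bash
python3 -c "
from go import *
to(W2['seat'])
from st import snap
snap('side','side14');snap('scene','scene14')
from pv import fitpot
for n in('scene14','side14'):
    for zr in((.093,.14),(.093,.17),(.093,.19)):
        N,c,d,e=fitpot(n,np.array([.5606,.1142,.13]),*zr); print(n,zr,N,c.round(4),'tilt',np.degrees(d[:2]).round(2),e.round(4),'rim',(c+d*(.087-c[2])/d[2]).round(4))
import cv2
a=cv2.imread('pics/scene14.png')[180:290,330:440];b=cv2.imread('pics/side14.png')[220:330,250:360]
cv2.imwrite('pics/c14.png',cv2.resize(np.hstack([a,b]),None,fx=3.5,fy=3.5))"
```

```text
21.525 q [-0.507, 1.156, -0.54, 2.026, 1.531, 1.785, -1.572] p [0.5576, 0.1189, 0.1748] R [0.336, 0.723, -0.255, 0.547] F [0.4, 0.9, -1.4] o 0.552
d [1.21, -0.01, 0.34] a [0.01, 0.03, 0.01] rows 2 | q [-0.52, 1.3, -0.51, 1.97, 1.58, 1.78, -1.65] marg 0.31 cl 0.058 err 0.0 0.0
scene14 (0.093, 0.14) 405 [0.5624 0.1148 0.13  ] tilt [ 0.37 -0.08] 0.0011 rim [0.5621 0.1148 0.087 ]
scene14 (0.093, 0.17) 683 [0.5622 0.1148 0.13  ] tilt [-0.13 -0.18] 0.0011 rim [0.5623 0.1149 0.087 ]
scene14 (0.093, 0.19) 908 [0.5623 0.1148 0.13  ] tilt [-0.11 -0.13] 0.0012 rim [0.5623 0.1149 0.087 ]
side14 (0.093, 0.14) 116 [0.5597 0.1145 0.13  ] tilt [-4.09  1.6 ] 0.0014 rim [0.5628 0.1133 0.087 ]
side14 (0.093, 0.17) 163 [0.5589 0.114  0.13  ] tilt [-5.77  0.36] 0.0014 rim [0.5632 0.1137 0.087 ]
side14 (0.093, 0.19) 178 [0.5615 0.1138 0.13  ] tilt [-0.1  -0.16] 0.0015 rim [0.5616 0.1139 0.087 ]
```

View pics/c14.png

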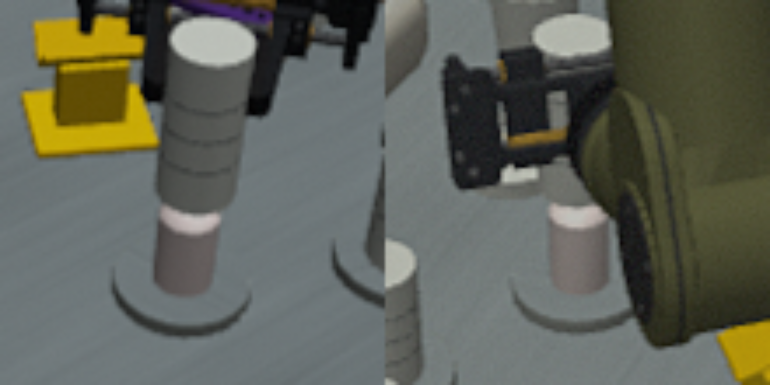

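Both views put the pot 1.2–1.5 mm towards +x of the post, tilt about 0.1°, with the rim about 14 mm above the tip. I'll shift -1.2 mm in x while going down, then check force.

Call:
{"name": "servo_tool", "arguments": {
  "deltas": [
    {"dx":0.08,"dy":-0.015,"dz":0.01,"ax":0,"ay":0,"az":0,"hand":40},
    {"dx":0.16,"dy":-0.015,"dz":0.03,"ax":0,"ay":0,"az":0,"hand":40},
    {"dx":0.24,"dy":-0.015,"dz":0.055,"ax":0,"ay":0,"az":0,"hand":40},
    {"dx":0.32,"dy":-0.015,"dz":0.075,"ax":0,"ay":0,"az":0,"hand":40},
    {"dx":0.36,"dy":-0.015,"dz":0.088,"ax":0,"ay":0,"az":0,"hand":40},
    {"dx":0.36,"dy":-0.015,"dz":0.088,"ax":0,"ay":0,"az":0,"hand":40}
  ]
}}

```text
clock: 22.38
tool_pos: [0.5563, 0.1188, 0.1523]
eef_rot: [0.336, 0.723, -0.255, 0.546]
contact_force: [-0.1, -0.4, -1.8]
opening: 0.554
```

```bash
python3 -c "
from go import *
to(W2['seat'])
from st import snap
snap('side','side15');snap('scene','scene15')
from pv import fitpot
for n in('scene15','side15'):
    for zr in((.075,.15),(.075,.17)):
        N,c,d,e=fitpot(n,np.array([.5606,.1142,.11]),*zr); print(n,zr,N,c.round(4),'tilt',np.degrees(d[:2]).round(2),e.round(4))
import cv2
a=cv2.imread('pics/scene15.png')[180:290,330:440];b=cv2.imread('pics/side15.png')[220:330,250:360]
cv2.imwrite('pics/c15.png',cv2.resize(np.hstack([a,b]),None,fx=3.5,fy=3.5))"
```

```text
22.375 q [-0.512, 1.2, -0.53, 2.016, 1.544, 1.784, -1.602] p [0.5563, 0.1188, 0.1523] R [0.336, 0.723, -0.255, 0.546] F [-0.1, -0.4, -1.8] o 0.554
d [0.84, 0.01, 0.25] a [0.01, 0.03, 0.02] rows 1 | q [-0.52, 1.3, -0.51, 1.97, 1.58, 1.78, -1.65] marg 0.31 cl 0.058 err 0.0 0.0
scene15 (0.075, 0.15) 639 [0.5609 0.1147 0.11  ] tilt [ 0.4  -0.04] 0.0011
scene15 (0.075, 0.17) 853 [0.5609 0.1147 0.11  ] tilt [ 0.37 -0.13] 0.0012
side15 (0.075, 0.15) 128 [0.5591 0.1139 0.11  ] tilt [-1.27 -0.22] 0.0016
side15 (0.075, 0.17) 143 [0.5597 0.1138 0.11  ] tilt [ 0.14 -0.3 ] 0.0016
```

View pics/c15.png

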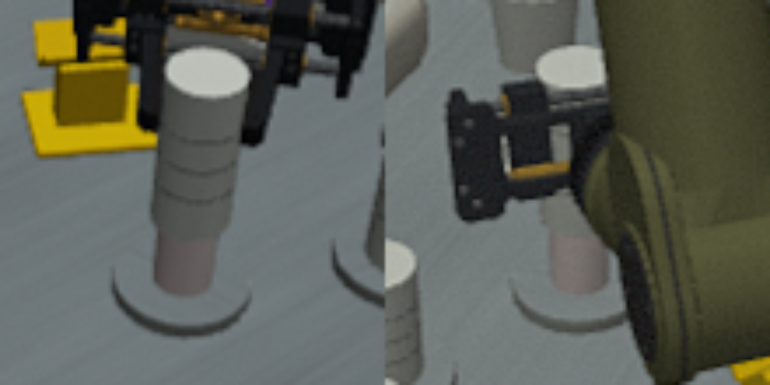

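Aligned within about 0.3 mm in the scene view, and the post tip is inside the mouth without contact. Continuing down.

Call:
{"name": "servo_tool", "arguments": {
  "deltas": [
    {"dx":0.08,"dy":0,"dz":0.023,"ax":0,"ay":0,"az":0,"hand":40},
    {"dx":0.16,"dy":0,"dz":0.045,"ax":0,"ay":0,"az":0,"hand":40},
    {"dx":0.24,"dy":0,"dz":0.07,"ax":0,"ay":0,"az":0,"hand":40},
    {"dx":0.32,"dy":0,"dz":0.09,"ax":0,"ay":0,"az":0,"hand":40},
    {"dx":0.4,"dy":0,"dz":0.115,"ax":0,"ay":0,"az":0,"hand":40}
  ]
}}

```text
clock: 23.1
tool_pos: [0.5563, 0.1187, 0.1271]
eef_rot: [0.336, 0.723, -0.255, 0.546]
contact_force: [-0.6, -0.7, -1.8]
opening: 0.55
```

Call:
{"name": "servo_tool", "arguments": {
  "deltas": [
    {"dx":0.08,"dy":0,"dz":0.023,"ax":0,"ay":0,"az":0,"hand":40},
    {"dx":0.16,"dy":0,"dz":0.045,"ax":0,"ay":0,"az":0,"hand":40},
    {"dx":0.24,"dy":0,"dz":0.07,"ax":0,"ay":0,"az":0,"hand":40},
    {"dx":0.3,"dy":0,"dz":0.085,"ax":0,"ay":0,"az":0,"hand":40},
    {"dx":0.3,"dy":0,"dz":0.085,"ax":0,"ay":0,"az":0,"hand":40}
  ]
}}

```text
clock: 23.72
tool_pos: [0.5563, 0.1187, 0.1085]
eef_rot: [0.336, 0.723, -0.255, 0.546]
contact_force: [-0.1, -0.5, -1.1]
opening: 0.549
```

```bash
python3 -c "
from go import *
to(W2['seat'])
from st import snap
snap('side','side16');snap('scene','scene16')
from pv import fitpot
for n in('scene16','side16'):
    for zr in((.03,.1),(.03,.12)):
        N,c,d,e=fitpot(n,np.array([.5606,.1142,.07]),*zr); print(n,zr,N,c.round(4),'tilt',np.degrees(d[:2]).round(2),e.round(4))
import cv2
a=cv2.imread('pics/scene16.png')[180:290,330:440];b=cv2.imread('pics/side16.png')[220:330,250:360]
cv2.imwrite('pics/c16.png',cv2.resize(np.hstack([a,b]),None,fx=3.5,fy=3.5))"
```

```text
23.725 q [-0.519, 1.283, -0.51, 1.983, 1.575, 1.782, -1.646] p [0.5563, 0.1187, 0.1085] R [0.336, 0.723, -0.255, 0.546] F [-0.1, -0.5, -1.1] o 0.549
d [0.14, 0.01, 0.05] a [0.01, 0.03, 0.02] rows 1 | q [-0.52, 1.3, -0.51, 1.97, 1.58, 1.78, -1.65] marg 0.31 cl 0.058 err 0.0 0.0
scene16 (0.03, 0.1) 550 [0.561  0.1147 0.07  ] tilt [ 0.1  -0.25] 0.0011
scene16 (0.03, 0.12) 741 [0.561  0.1146 0.07  ] tilt [ 0.17 -0.3 ] 0.0011
side16 (0.03, 0.1) 99 [0.5562 0.114  0.07  ] tilt [-4.36 -0.5 ] 0.0013
side16 (0.03, 0.12) 111 [0.5585 0.1138 0.07  ] tilt [-0.44 -0.98] 0.0013
```

View pics/c16.png

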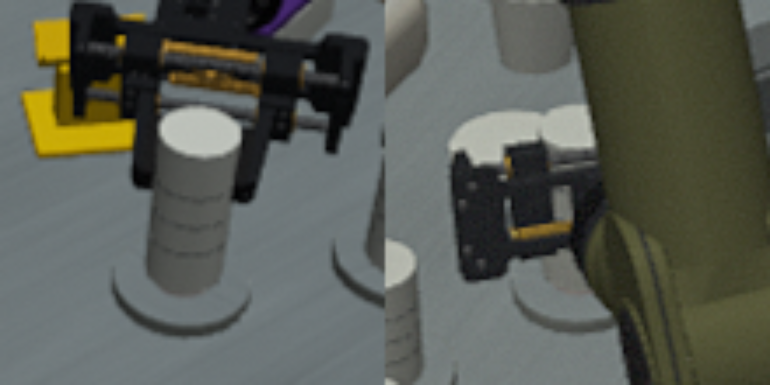

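Nearly home and no contact force. About 9 mm nominal remains; going 6 mm, then 1 mm steps.

Call:
{"name": "servo_tool", "arguments": {
  "deltas": [
    {"dx":0.04,"dy":0,"dz":0.011,"ax":0,"ay":0,"az":0,"hand":40},
    {"dx":0.08,"dy":0,"dz":0.023,"ax":0,"ay":0,"az":0,"hand":40},
    {"dx":0.1,"dy":0,"dz":0.028,"ax":0,"ay":0,"az":0,"hand":40},
    {"dx":0.1,"dy":0,"dz":0.028,"ax":0,"ay":0,"az":0,"hand":40}
  ]
}}

```text
clock: 24.32
tool_pos: [0.5563, 0.1187, 0.1025]
eef_rot: [0.336, 0.723, -0.255, 0.546]
contact_force: [-0.6, -0.4, -1.7]
opening: 0.554
```

Call:
{"name": "servo_tool", "arguments": {
  "deltas": [
    {"dx":0.02,"dy":0,"dz":0.005,"ax":0,"ay":0,"az":0,"hand":40},
    {"dx":0.03,"dy":0,"dz":0.008,"ax":0,"ay":0,"az":0,"hand":40},
    {"dx":0.03,"dy":0,"dz":0.008,"ax":0,"ay":0,"az":0,"hand":40}
  ]
}}

```text
clock: 24.7
tool_pos: [0.5564, 0.1188, 0.1011]
eef_rot: [0.336, 0.723, -0.255, 0.547]
contact_force: [-0.9, 0.9, 0.6]
opening: 0.555
```

Call:
{"name": "servo_tool", "arguments": {
  "deltas": [
    {"dx":0.01,"dy":0,"dz":0.003,"ax":0,"ay":0,"az":0,"hand":40},
    {"dx":0.02,"dy":0,"dz":0.005,"ax":0,"ay":0,"az":0,"hand":40},
    {"dx":0.02,"dy":0,"dz":0.005,"ax":0,"ay":0,"az":0,"hand":40}
  ]
}}

```text
clock: 25.08
tool_pos: [0.5565, 0.1186, 0.101]
eef_rot: [0.336, 0.722, -0.255, 0.548]
contact_force: [-2.0, 1.1, 7.0]
opening: 0.55
```

```bash
cat > top.py <<'E'
from go import *
from st import snap
import sys,cv2
from pv import fitpot
from h import *
k=sys.argv[1]
to(W2['seat'])
snap('side','side'+k);snap('scene','scene'+k)
for n in('scene'+k,'side'+k):
    N,c,d,e=fitpot(n,np.array([.5606,.1142,.07]),.025,.115); P=cloud(load(n)).reshape(-1,3)
    T=P[(np.hypot(P[:,0]-.5606,P[:,1]-.1142)<.018)&(P[:,2]>.1)&(P[:,2]<.15)]
    D=P[(np.hypot(P[:,0]-.5606,P[:,1]-.1142)>.03)&(np.hypot(P[:,0]-.5606,P[:,1]-.1142)<.04)&(P[:,2]>.0)&(P[:,2]<.02)]
    print(n,N,c.round(4),'tilt',np.degrees(d[:2]).round(2),'top z',len(T),np.median(T[:,2]).round(4),'disc z',len(D),np.median(D[:,2]).round(4))
a=cv2.imread(f'pics/scene{k}.png')[180:290,330:440];b=cv2.imread(f'pics/side{k}.png')[220:330,250:360]
cv2.imwrite(f'pics/c{k}.png',cv2.resize(np.hstack([a,b]),None,fx=3.5,fy=3.5))
E
python3 top.py 17
```

```text
25.075 q [-0.521, 1.299, -0.506, 1.976, 1.58, 1.785, -1.654] p [0.5565, 0.1186, 0.101] R [0.336, 0.722, -0.255, 0.548] F [-2.0, 1.1, 7.0] o 0.55
d [0.02, 0.0, 0.01] a [0.01, 0.06, 0.01] rows 1 | q [-0.52, 1.3, -0.51, 1.97, 1.58, 1.78, -1.65] marg 0.31 cl 0.058 err 0.0 0.0
scene17 734 [0.5611 0.1145 0.07  ] tilt [ 0.37 -0.17] top z 142 0.1254 disc z 221 0.0133
side17 105 [0.559  0.1136 0.07  ] tilt [-0.42 -1.39] top z 91 0.1249 disc z 96 0.0126
```

View pics/c17.png

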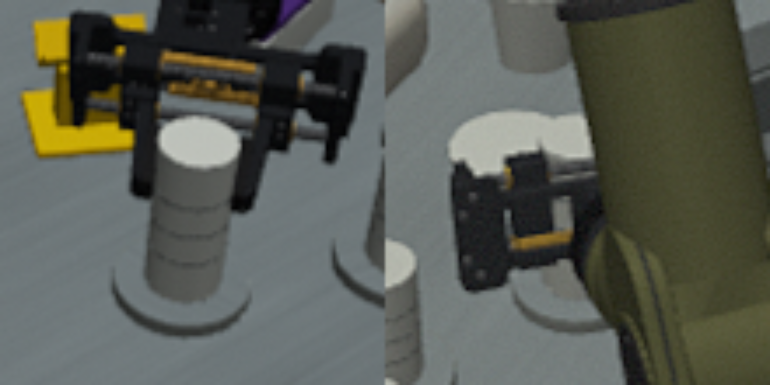

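The pot's top is 112.1 mm and 112.3 mm above the disc in the two views (pot height 112 mm), with 7 N on the rim, so it is home. Opening slowly.

Call:
{"name": "servo_tool", "arguments": {
  "deltas": [
    {"dx":-0.005,"dy":0,"dz":0,"ax":0,"ay":0,"az":0,"hand":46},
    {"dx":-0.005,"dy":0,"dz":0,"ax":0,"ay":0,"az":0,"hand":50},
    {"dx":-0.005,"dy":0,"dz":0,"ax":0,"ay":0,"az":0,"hand":54},
    {"dx":-0.005,"dy":0,"dz":0,"ax":0,"ay":0,"az":0,"hand":62},
    {"dx":-0.005,"dy":0,"dz":0,"ax":0,"ay":0,"az":0,"hand":78},
    {"dx":-0.005,"dy":0,"dz":0,"ax":0,"ay":0,"az":0,"hand":88},
    {"dx":-0.005,"dy":0,"dz":0,"ax":0,"ay":0,"az":0,"hand":88},
    {"dx":-0.005,"dy":0,"dz":0,"ax":0,"ay":0,"az":0,"hand":88}
  ]
}}

```text
clock: 26.18
tool_pos: [0.5563, 0.1187, 0.0997]
eef_rot: [0.336, 0.723, -0.255, 0.546]
contact_force: [-0.1, 0.1, 0.2]
opening: 0.994
```

```bash
python3 top.py 18; python3 -c "
from go import *
to(W2['off']); to(W2['off2'])"
```

```text
26.175 q [-0.52, 1.299, -0.506, 1.975, 1.581, 1.782, -1.653] p [0.5563, 0.1187, 0.0997] R [0.336, 0.723, -0.255, 0.546] F [-0.1, 0.1, 0.2] o 0.994
d [-0.0, 0.01, 0.01] a [0.01, 0.03, 0.01] rows 1 | q [-0.52, 1.3, -0.51, 1.97, 1.58, 1.78, -1.65] marg 0.31 cl 0.058 err 0.0 0.0
scene18 715 [0.5609 0.1147 0.07  ] tilt [0.12 0.05] top z 135 0.1254 disc z 214 0.0133
side18 157 [0.5597 0.114  0.07  ] tilt [-0.34  0.2 ] top z 93 0.1252 disc z 99 0.0129
26.275 q [-0.52, 1.299, -0.506, 1.975, 1.581, 1.782, -1.654] p [0.5563, 0.1187, 0.0997] R [0.336, 0.723, -0.255, 0.546] F [-0.2, 0.3, -0.7] o 0.996
d [-0.53, 0.01, -1.18] a [0.01, 0.03, 0.01] rows 2 | q [-0.6, 1.21, -0.57, 1.99, 1.44, 1.82, -1.64] marg 0.27 cl 0.05 err 0.0 0.0
26.275 q [-0.52, 1.299, -0.506, 1.975, 1.581, 1.782, -1.654] p [0.5563, 0.1187, 0.0997] R [0.336, 0.723, -0.255, 0.546] F [-0.2, 0.3, -0.7] o 0.996
d [-2.0, 0.01, -2.12] a [0.01, 0.03, 0.01] rows 3 | q [-0.63, 1.03, -0.63, 2.01, 1.33, 1.85, -1.53] marg 0.24 cl 0.142 err 0.0 0.0
```

View pics/c18.png

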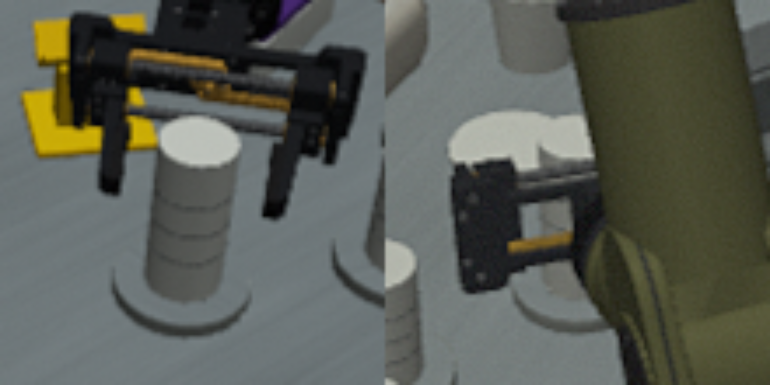

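Released, and the pot stays centred. Retreating straight back and up.

Call:
{"name": "servo_tool", "arguments": {
  "deltas": [
    {"dx":0,"dy":0,"dz":-0.25,"ax":0,"ay":0,"az":0,"hand":88},
    {"dx":-0.1,"dy":0,"dz":-0.65,"ax":0,"ay":0,"az":0,"hand":88},
    {"dx":-0.5,"dy":0,"dz":-1.1,"ax":0,"ay":0,"az":0,"hand":88},
    {"dx":-1.0,"dy":0,"dz":-1.5,"ax":0,"ay":0,"az":0,"hand":88},
    {"dx":-1.5,"dy":0,"dz":-1.8,"ax":0,"ay":0,"az":0,"hand":88},
    {"dx":-2.0,"dy":0,"dz":-2.1,"ax":0,"ay":0,"az":0,"hand":88},
    {"dx":-2.0,"dy":0,"dz":-2.1,"ax":0,"ay":0,"az":0,"hand":88},
    {"dx":-2.0,"dy":0,"dz":-2.1,"ax":0,"ay":0,"az":0,"hand":88}
  ]
}}

```text
clock: 27.28
tool_pos: [0.4992, 0.1867, 0.2492]
eef_rot: [0.336, 0.724, -0.255, 0.546]
contact_force: [0.4, 0.5, -0.5]
opening: 0.996
```

```bash
python3 top.py 19; python3 - <<'E'
from h import *
# changes elsewhere: other objects via depth map diff
for n in('scene','side'):
    a=load(n+'0');b=load(n+'19'); d=np.abs(a['p'].astype(int)-b['p']).max(2); 
    cv2.imwrite(f'pics/diff_{n}.png',np.where(d>40,255,0).astype(np.uint8))
E
```

```text
27.275 q [-0.632, 1.032, -0.637, 2.015, 1.33, 1.859, -1.527] p [0.4992, 0.1867, 0.2492] R [0.336, 0.724, -0.255, 0.546] F [0.4, 0.5, -0.5] o 0.996
d [1.99, 0.01, 2.11] a [0.01, 0.02, 0.02] rows 3 | q [-0.52, 1.3, -0.51, 1.97, 1.58, 1.78, -1.65] marg 0.31 cl 0.058 err 0.0 0.0
scene19 711 [0.5608 0.1149 0.07  ] tilt [-0.03 -0.05] top z 142 0.1254 disc z 214 0.0136
side19 687 [0.5602 0.1138 0.07  ] tilt [ 0.   -0.09] top z 53 0.1245 disc z 190 0.0129
```

View pics/scene19.png

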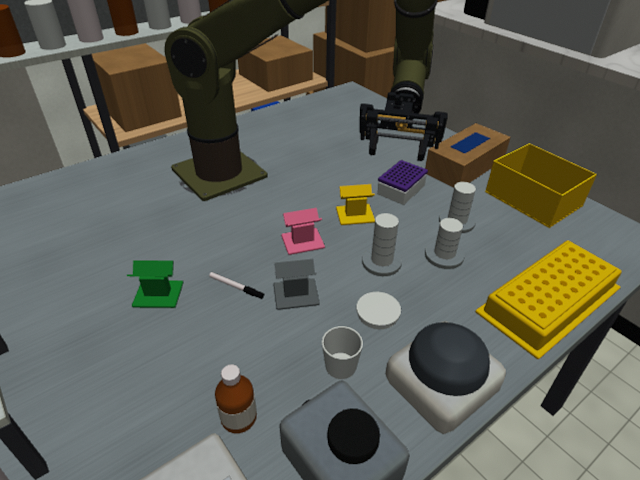

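View pics/diff_scene.png

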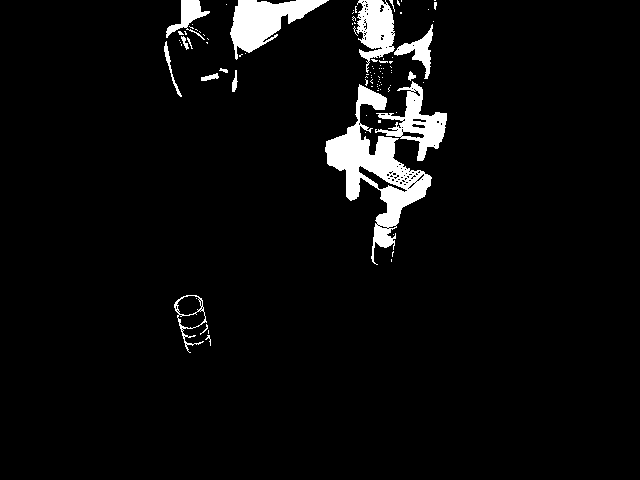

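The final scene view shows the pot at (384,242), mouth down on the formerly bare post. The arm is well clear. The difference image shows only the arm and the pot changed, so I'm handing in.

```bash
python3 -c "
from plant import r
print(r.finish_job())"
```

```text
the job is handed in; nothing more can be done
None
```

I laid the pot on its side in the grey cradle and let go. Then I took it again turned the other way and lowered it mouth down over the bare post. The job was handed in at about 27 s, well inside the 58 s limit.

**In the cradle:** camera fits after release put the pot's axis at 62° along the trough, level within 0.5°. Its height was about 96 mm against 95 mm nominal, and its middle was about 2 mm from the trough's middle.

**On the post, after letting go and backing away:**
- **Centring:** the pot's axis was within about 0.3 mm of the post's axis in both camera views.
- **Tilt:** about 0.1°.
- **Seating:** the top stood 111.6–111.8 mm above the disc, against the pot's 112 mm, so the rim is home.

**Rest of the bench:** comparing start and end pictures from the scene camera, only the arm and the pot changed. The tip box and part of the bench behind the arm were hidden at the start in that view, so they were not compared. I did not look at the side camera's comparison.

**Forces:** the largest wrist reading between moves was about 24 N, while settling into the V. Contact on the disc was about 7 N.

**What went wrong or disagreed:**
- My first move call was refused because the rows lacked some keys; nothing moved.
- The pot first touched one side of the V, so I shifted it about 2.5 mm and lowered it again.
- The side camera was partly blocked near the post, so some of its fits there were up to about 5 mm and 6° off. I relied on the scene camera until the arm was clear, and then both agreed.

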